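# Fetch the hemmed-in battery pack for testing

### The arm

A 6-joint arm with a two-finger parallel gripper is mounted at the origin on the work surface. World frame = base frame: x ahead of the robot, y to its left, z up, the work surface at z = 0. Lengths are in mm, angles in degrees, forces in N, time in s.
With the tool pointing down it reaches from about 350 to 850 mm from the base axis. Payload 8.1 kg.
Tool frame: the origin (TCP) lies midway between the tips of the shut fingers; the grasp point (between the pads) lies 19 mm behind it; z points along the fingers, y is the line along which they close (so a half turn about z gives the same grasp; the last joint's range is limited). The gripper opens to 85 mm and grips with 20 to 120 N. Pads are 22 mm wide; open, the fingers measure 114 mm over their backs; the gripper's body (76 mm by 85 mm) begins 54 mm behind the grasp point. The pads swing forward as they close: fully open they stand 13 mm farther back than shut.
Start: joints at [-77.544, 7.471, 85.268, -0, 87.261, -4.893], TCP at [178.937, -572.701, 231.292] pointing down, gripper open.
Joint ranges: [-169.43, 169.43], [-51.17, 129.36], [1.28, 143.12], [-76.62, 256.62], [0, 156.53], [-152.29, 152.29]. Speed limits (degrees/s): [136.94, 136.94, 159.86, 180, 180, 180].

### API

Orientations are given as [roll, pitch, yaw] about the fixed x, y, z axes, in that order (R = Rz(yaw) Ry(pitch) Rx(roll)).
In Python, from bench import sense, snapshot, camera_params, hand_in, masks_of, pinpoint gives the robot as it stands.
- The arm moves only by the tool step_arm, never from a script. Its argument "targets" is a list of rows, each an object with "angular": the turn, a rotation vector about the tool's x, y, z scaled (see below), a list of three; "dp": the shift along the tool's x, y, z scaled (see below), a list of three; "fingers": the closure, from 0 (fully open) to 1 (shut). A call has exactly 8 rows; each row is the pose to reach, as a shift and turn from the pose commanded when the call began, along the tool's axes at that moment, turning the shorter way round; what a row does not reach only later rows make up. The controller multiplies each number of a shift by 0.2 m and each number of a turn by 180 degrees. A row lasts 1/8 s, in which the tool goes at most 62.5 mm and 10.7 degrees, less where a joint would pass 70% of its speed; a pose out of reach is approached as far as the arm can. A call with a number of a shift or a turn outside -1 to 1 is refused whole. A call with a gripper value outside its range is refused whole. The fingers move at their own pace and stop on an object; "newtons" is the grip in N (left out, the last holds). Time passes only in rows, so rows that repeat a pose let the fingers close, or fill a call up. It gives the time, the measured TCP pose, the force, the opening and the grip force at its end, in the units of the state.
- sense(): the state, without advancing time (a new reading comes with each control period).
- snapshot(name): name is "side" or "top" or "wrist"; returns the picture (400x640x3 uint8, blue, green, red); there is no depth.
- camera_params(name): a dict with "vfov" (degrees; the focal length in pixels is half the picture's height over the tangent of half this angle, whatever the lens; pixels are square), "cx", "cy" (the principal point, pixels), "D" ([k1, k2, p1, p2, k3] as OpenCV has them; the pictures are not rectified), "R" (3x3) and "t" (3): a world point X has camera coordinates R X + t. Camera axes: x right, y down, z forward; pixel columns grow to the right and rows downward; lengths in mm; the calibration is good to about 2 mm. A picture is of the moment at which its call begins: read the wrist's pose just before it. camera_params takes no time and is no camera call; for the wrist camera it gives the pose at the moment of the call.
- hand_in(): hands the job in; it is judged then, once.
Trained networks look in the newest picture that a camera, given by its name, has taken for a name from the list of things; names that differ only in an ending like _2 or _b are one class to them, and where a whole thing is asked for, a point or a joint stands for the part that bears it (a point fixed in the world has none). Each returns a list of dicts, best first, with "conf" (0 to 1); they miss things now and then, are a little off and sometimes report something else, mostly with a low value. They report only what shows in the picture. A call takes as long as a camera call. They do not tell look-alikes from the thing itself.
- masks_of(camera, label): "pixels" (400x640 bool, what is visible of it) and "at" ([column, row] in pixels, amid what is visible of it).
- pinpoint(camera, label): "at" ([column, row] in pixels: a listed point, or the origin of a listed thing).
The state is a dict: "time": time; "joint_pos": joint angles; "qd": joint speeds; "joint_efforts": joint torques, N m; "tool_pos": TCP position; "tcp_rot": TCP orientation; "ft_force": force on the tool from outside, world axes, zero at the start; "wrist_torque": the same for the moment, N m; "finger_gap": finger opening in mm; "grip_force": force on a finger pad.
Only numpy, scipy, OpenCV 4.12 (cv2) and the standard library are available. Lean on these libraries where they do the work, as an engineer would, in place of code of your own. Each camera call takes 0.05 s, during which the arm holds its last target. There are 200 camera calls.

### The job

The battery pack is hemmed in at the back of the grey parts bay by a jar, a bottle and a square tub. First stand all three of those on the black side mat, then lay the pack level on the marked seat of the test cradle, between and in line with its two contact blocks, and only then put the jar, bottle and tub back upright, each on the very station of the bay where it stood at the start. Keep the pack level and leave the side cutters, the circuit board and the multimeter where they are.

Things in the scene. Friction and masses are not known exactly. Their poses are not given: they have to be found in the camera images.
- bay: fixed grey parts bay, plate 190 mm in y and from -75 to 107 mm in x, floor 4 mm above the table, rims 24 mm high at the back (+x) and sides, open in front (-x). Origin: on its underside. Pads mark the stations (mm): pack at (30,0), the three others, in changing order, at (-36,0), (30,52), (30,-52); gaps to the pack 6 to 9 mm, too small for fingers: grip the front one along bay y, those at the sides along bay x
- pack_mid (a point): battery pack of 2 by 2 blue cells lying along its x, with a black holder at each end: 70 mm long (x), 42 wide, 42 high; between the holders (middle 54 mm) only 38 mm wide, to be gripped there across y. About 210 g. The point is its centre, 21 mm above its underside; z up. Starts with its x along the bay's x
- jar_mid (a point): round amber glass jar with a wide steel lid, 50 mm in diameter, 78 mm high overall (glass up to 62 mm). About 140 g. The point is its centre, 39 mm above its underside; z is up
- bottle_mid (a point): white plastic bottle with a narrow grey nozzle, body 44 mm in diameter and straight up to 56 mm, then tapering; 80 mm high overall. About 120 g. The point lies on its axis 40 mm above its underside; z is up
- tub_mid (a point): square white plastic tub with a flat black lid, 44 by 44 mm, 74 mm high, sides along its x and y (at the start along those of the bay). About 140 g. The point is its centre, 37 mm above its underside; z is up
- mat: fixed black rubber side mat, 280 (x) by 125 (y) mm, 3 mm thick, to one side of the bay (left or right changes). Origin: centre of its underside. A thing is on it when it stands with its centre over the mat; there is room for three in a row along x, 85 mm apart
- cradle_seat (a point): seat of the fixed test cradle, on the other side of the bay: a plywood plate 130 (x) by 110 (y) mm, 8 mm thick, a black pad in the middle and a contact block (50 mm wide, 26 mm above the plate) at each x end, 84 mm clear between them. The point is the centre of the plate's upper face, where the pack's underside rests; pack x along this x, either way round
- cutters: side cutters with green handles lying on the table between robot and bay, about 160 mm long (x, jaws to +x) by 66 mm, 14 mm high; not to be disturbed. Origin: on the table, near the middle
- board: green circuit board, 55 (x) by 80 (y) mm, about 8 mm high with its parts, lying on the table beyond the bay; not to be disturbed. Origin: centre of its underside
- meter: yellow multimeter lying on its back, 150 (x) by 75 (y) mm, 41 mm high with its dial, beyond the bay; not to be disturbed. Origin: centre of its underside
Mind the look-alikes: they are no part of the job. What is shaped like the part that bears cradle_seat but blue or purple is not meant. Leave any red look-alike of the part that bears jar_mid alone.

How it is judged (in metres and radians):
On the way, in this order (a step that is already met when the one before it is completed fails the run):
1. jar, bottle and tub all stand released on the side mat while the pack is still in the bay (angle between each of jar_mid, bottle_mid, tub_mid's own z axis and vertical below 0.15 rad and z of jar_mid in the frame of mat below 0.05 m and linear speed of each of jar, bottle, tub below 0.05 m/s and contact force between the fingers and jar below 0.2 N and x of jar_mid in the frame of mat between -0.14 and 0.14 m and y of jar_mid in the frame of mat between -0.0625 and 0.0625 m and z of bottle_mid in the frame of mat below 0.051 m and contact force between the fingers and bottle below 0.2 N and x of bottle_mid in the frame of mat between -0.14 and 0.14 m and y of bottle_mid in the frame of mat between -0.0625 and 0.0625 m and z of tub_mid in the frame of mat below 0.048 m and contact force between the fingers and tub below 0.2 N and x of tub_mid in the frame of mat between -0.14 and 0.14 m and y of tub_mid in the frame of mat between -0.0625 and 0.0625 m and distance of pack_mid from where it was at the start of the episode below 0.05 m), for 0.2 s.
2. the pack lies released on the cradle's seat while jar, bottle and tub still stand on the mat (horizontal distance between pack_mid and cradle_seat below 0.012 m and z of pack_mid in the frame of cradle_seat below 0.026 m and angle between the x axis of pack_mid and the x axis of cradle_seat, either way round below 0.2 rad and angle between pack_mid's own z axis and vertical below 0.12 rad and linear speed of pack below 0.03 m/s and contact force between the fingers and pack below 0.2 N and angle between each of jar_mid, bottle_mid, tub_mid's own z axis and vertical below 0.15 rad and z of jar_mid in the frame of mat below 0.05 m and linear speed of each of jar, bottle, tub below 0.05 m/s and contact force between the fingers and jar below 0.2 N and x of jar_mid in the frame of mat between -0.14 and 0.14 m and y of jar_mid in the frame of mat between -0.0625 and 0.0625 m and z of bottle_mid in the frame of mat below 0.051 m and contact force between the fingers and bottle below 0.2 N and x of bottle_mid in the frame of mat between -0.14 and 0.14 m and y of bottle_mid in the frame of mat between -0.0625 and 0.0625 m and z of tub_mid in the frame of mat below 0.048 m and contact force between the fingers and tub below 0.2 N and x of tub_mid in the frame of mat between -0.14 and 0.14 m and y of tub_mid in the frame of mat between -0.0625 and 0.0625 m), for 0.2 s.
At the end, for the whole second after the job is handed in: The pack lies level on the cradle's plate, its centre within 12 mm of the seat's centre and in line with the contact blocks to 0.2 rad (either way round); the jar, bottle and tub each stand upright within 15 mm of where they stood at the start; all are released and at rest (horizontal distance between pack_mid and cradle_seat below 0.012 m and z of pack_mid in the frame of cradle_seat below 0.026 m and angle between the x axis of pack_mid and the x axis of cradle_seat, either way round below 0.2 rad and angle between pack_mid's own z axis and vertical below 0.12 rad and linear speed of each of pack, jar, bottle, tub below 0.03 m/s and contact force between the fingers and pack below 0.2 N and distance of each of jar_mid, bottle_mid, tub_mid from where it was at the start of the episode below 0.015 m and angle between each of jar_mid, bottle_mid, tub_mid's own z axis and vertical below 0.1 rad and contact force between the fingers and jar below 0.2 N and contact force between the fingers and bottle below 0.2 N and contact force between the fingers and tub below 0.2 N); the robot touches nothing.
It fails at once if the pack is tipped more than about 30 degrees (angle between pack_mid's own z axis and vertical above 0.52 rad).
It fails at once if the cutters, board or multimeter are moved more than 20 mm (distance of any of cutters, board, meter from where it was at the start of the episode above 0.02 m).
It also fails if it takes over 138 s, if anything falls off the work surface, if the arm or the gripper's body presses on something with over 40 N, if the wrist force passes 120 N, or if a joint passes its speed limit or range.

## Working session

There is one attempt and no reset: what is moved stays moved. The work goes in short steps, Python scripts to look and compute and a tool call to move; the robot and the scene stay as the last step left them, time stands still between calls to the robot, and variables do not carry over. Pictures are saved under pics/ and viewed, at most 14 in all, crops included, and the job is handed in when it is done.

Besides the shell and the picture viewer there is one more tool, called after "Emit:" by a JSON object that holds its "fn" and its "kwargs", one argument or row to a line. step_arm: Moves the arm, as the interface text tells. Its arguments: {"type":"object","properties":{"targets":{"type":"array","items":{"type":"object","properties":{"angular":{"type":"array","items":{"type":"number","minimum":-1,"maximum":1}},"dp":{"type":"array","items":{"type":"number","minimum":-1,"maximum":1}},"fingers":{"type":"number"}}}},"newtons":{"type":"number"}},"required":["targets"]}

```bash
ls; mkdir -p pics; python3 - <<'E'
from bench import *
import cv2
s=sense();print(s)
for c in("side","top"):
    im=snapshot(c);cv2.imwrite(f"pics/{c}0.png",im)
    p=camera_params(c);print(c,p)
    for l in ["bay","pack_mid","jar_mid","bottle_mid","tub_mid","mat","cradle_seat","cutters","board","meter"]:
        r=pinpoint(c,l);print(c,l,[(round(d["conf"],2),[round(float(v),1) for v in d["at"]]) for d in r])
E
```

```text
pics
{'time': 0.0, 'joint_pos': array([-7.75428066e+01,  7.51441279e+00,  8.53285519e+01, -6.78866013e-04,
        8.72624326e+01, -4.89323701e+00]), 'qd': array([-0.06249675,  0.00138806,  0.07308165,  0.02268176,  0.01096216,
        0.02254978]), 'joint_efforts': array([ 1.13638635e-03, -5.69399250e+01, -5.00548482e+01, -1.18081466e-04,
        1.47816871e-02,  4.76972582e-05]), 'tool_pos': array([ 178.82583955, -572.15731553,  230.25866022]), 'tcp_rot': array([-1.79894929e+02, -8.31475611e-03,  1.73504559e+01]), 'ft_force': array([-0.00748975, -0.07824429,  0.70137758]), 'wrist_torque': array([-0.02560378,  0.02019663, -0.01848577]), 'grip_force': 0.0, 'finger_gap': 85.26802138738623}
side {'vfov': 51.63288649252142, 'cx': 315.49108715622594, 'cy': 205.07185306675953, 'D': array([0.0208177, 0.       , 0.       , 0.       , 0.       ]), 'R': array([[ 0.95998568, -0.27958905,  0.01604519],
       [-0.14353639, -0.54041938, -0.82906224],
       [ 0.24046786,  0.79358481, -0.55892607]]), 't': array([-567.39653133,  109.1282759 ,  835.85035443])}
side bay [(0.7, [297.9, 223.9])]
side 
[... 561 characters left out ...]
,  0.        ,  0.        ,  0.        ,  0.        ]), 'R': array([[-0.02002992, -0.99971179, -0.01323406],
       [-0.99264666,  0.02146538, -0.11912951],
       [ 0.11937925,  0.01075059, -0.99279052]]), 't': array([-11.08684896, 578.11761819, 995.03686973])}
top bay [(0.85, [313.9, 210.5])]
top pack_mid [(0.84, [311.9, 198.4])]
top jar_mid [(0.76, [313.4, 220.2]), (0.61, [371.6, 217.8])]
top bottle_mid [(0.67, [293.5, 200.6])]
top tub_mid [(0.64, [331.4, 196.5])]
top mat [(0.94, [209.2, 220.2])]
top cradle_seat [(0.87, [407.2, 201.7]), (0.81, [431.2, 271.0]), (0.65, [419.1, 127.0])]
top cutters [(0.97, [309.9, 264.3])]
top board [(0.83, [231.9, 147.0])]
top meter [(0.94, [343.4, 129.8])]
```

View pics/top0.png

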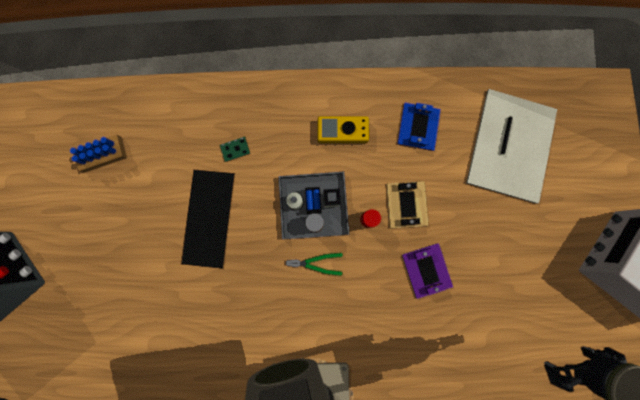

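View pics/side0.png

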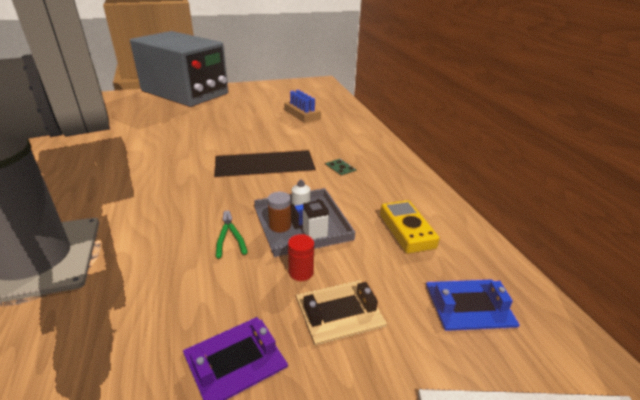

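```bash
cat > h.py <<'E'
import numpy as np,cv2
from scipy.spatial.transform import Rotation as Ro
from bench import *
def K(p):
    f=200/np.tan(np.radians(p["vfov"]/2));return np.array([[f,0,p["cx"]],[0,f,p["cy"]],[0,0,1.]])
def onplane(p,uv,z):
    uv=np.array(uv,float).reshape(-1,1,2)
    n=cv2.undistortPoints(uv,K(p),p["D"])[:,0]
    d=np.c_[n,np.ones(len(n))]@p["R"]; c=-p["R"].T@p["t"]
    return c+d*((z-c[2])/d[:,2])[:,None]
def proj(p,X):
    return cv2.projectPoints(np.array(X,float).reshape(-1,1,3),cv2.Rodrigues(p["R"])[0],p["t"],K(p),p["D"])[0][:,0]
E
python3 - <<'E'
from h import *
np.set_printoptions(precision=1,suppress=True)
t=camera_params("top");s=camera_params("side")
for n,a,b,z in [("bay",[313.9,210.5],[297.9,223.9],0),("pack",[311.9,198.4],[306,211.7],25),("jar",[313.4,220.2],[280.8,212.7],43),("bottle",[293.5,200.6],[302,194.7],44),("tub",[331.4,196.5],[316,220.2],41),("mat",[209.2,220.2],[262.4,160.7],0),("cradle?",[407.2,201.7],[340.9,308.1],8),("cradle?",[431.2,271],[237.7,354.4],8),("cradle?",[419.1,127],[468.8,302.9],8),("cut",[309.9,264.3],[227.9,227.6],0),("board",[231.9,147],[340.2,165.6],0),("meter",[343.4,129.8],[408.3,230.9],0),("jar2",[371.6,217.8],[299.8,258.4],39)]:
    print(n,onplane(t,a,z)[0],onplane(s,b,z)[0])
E
```

```text
bay [537.4 -23.2   0. ] [542.6 -22.1   0. ]
pack [570.1 -18.4  25. ] [563.9 -14.2  25. ]
jar [507.1 -21.7  43. ] [502.5 -28.6  43. ]
bottle [562.9  32.8  44. ] [565.8  29.2  44. ]
tub [572.5 -73.4  41. ] [570.3 -72.9  41. ]
mat [515.2 283.4   0. ] [518.6 302.5   0. ]
cradle? [ 556.4 -293.7    8. ] [ 552.1 -293.7    8. ]
cradle? [ 357.1 -353.1    8. ] [ 365.1 -339.9    8. ]
cradle? [ 778.8 -341.3    8. ] [ 778.4 -342.7    8. ]
cut [383.3  -8.6   0. ] [386.9   5.2   0. ]
board [732.5 218.    0. ] [728.1 217.6   0. ]
meter [ 777.  -116.2    0. ] [ 776.5 -112.1    0. ]
jar2 [ 510.5 -184.1   39. ] [ 506.3 -181.3   39. ]
```

The top picture shows the amber jar with its steel lid at (315,222), the white bottle at (294,200), the tub at (331,197), the pack between them at (313,198), and the plywood cradle at (407,204). The look-alikes are the red jar at (371,218), the blue cradle at (419,127) and the purple cradle at (428,271). I choose the amber jar and the plywood cradle. Next I move the wrist camera above the bay.

Emit:
{"fn": "step_arm", "kwargs": {
  "targets": [
    {"dp":[0.4,-0.35,-0.17]},
    {"dp":[0.82,-0.71,-0.17]},
    {"dp":[0.82,-0.71,-0.17]},
    {"dp":[0.82,-0.71,-0.17]},
    {"dp":[0.82,-0.71,-0.17]},
    {"dp":[0.82,-0.71,-0.17]},
    {"dp":[0.82,-0.71,-0.17]},
    {"dp":[0.82,-0.71,-0.17]}
  ]
}}

```text
validation failed for argument at $.ta...
```

Emit:
{"fn": "step_arm", "kwargs": {
  "targets": [
    {"dp":[0.4,-0.35,-0.17]},
    {"dp":[0.82,-0.71,-0.17]},
    {"dp":[0.82,-0.71,-0.17]},
    {"dp":[0.82,-0.71,-0.17]},
    {"dp":[0.82,-0.71,-0.17]},
    {"dp":[0.82,-0.71,-0.17]},
    {"dp":[0.82,-0.71,-0.17]},
    {"dp":[0.82,-0.71,-0.17]}
  ]
}}

```text
validation failed for argument at $.ta...
```

Emit:
{"fn": "step_arm", "kwargs": {
  "targets": [
    {"dp":[0.4,-0.35,-0.17],"angular":[0,0,0.074]},
    {"dp":[0.6,-0.71,-0.17],"angular":[0,0,0.074]},
    {"dp":[0.6,-0.71,-0.17],"angular":[0,0,0.074]},
    {"dp":[0.6,-0.71,-0.17],"angular":[0,0,0.074]},
    {"dp":[0.6,-0.71,-0.17],"angular":[0,0,0.074]},
    {"dp":[0.6,-0.71,-0.17],"angular":[0,0,0.074]},
    {"dp":[0.6,-0.71,-0.17],"angular":[0,0,0.074]},
    {"dp":[0.6,-0.71,-0.17],"angular":[0,0,0.074]}
  ]
}}

```text
validation failed for argument at $.ta...
```

```bash
python3 - <<'E'
from h import *
np.set_printoptions(precision=1,suppress=True)
s=sense();print(s["time"],s["tool_pos"],s["tcp_rot"],s["joint_pos"])
p=camera_params("wrist");print(p, -p["R"].T@p["t"])
im=snapshot("wrist");cv2.imwrite("pics/w1.png",im)
for l,z in [("bay",0),("pack_mid",25),("jar_mid",43),("bottle_mid",44),("tub_mid",41),("cutters",0),("mat",0),("cradle_seat",8)]:
    for d in pinpoint("wrist",l): print(l,round(d["conf"],2),np.array(d["at"]),onplane(p,d["at"],z)[0])
t=camera_params("top");snapshot("top")
for l,z in [("mat",3),("bay",0),("cradle_seat",8)]:
    for d in masks_of("top",l):
        c=cv2.findContours(d["pixels"].astype(np.uint8),cv2.RETR_EXTERNAL,2)[0]
        c=max(c,key=cv2.contourArea)[:,0]
        print("top",l,d["conf"],cv2.minAreaRect(onplane(t,c,z)[:,:2].astype(np.float32)))
E
```

```text
1.1 [ 179.  -572.7  231.3] [-180.    -0.    17.4] [-77.5   7.5  85.3   0.   87.3  -4.9]
{'vfov': 65.1383896122396, 'cx': 319.9758665070442, 'cy': 204.50806028672523, 'D': array([-0.1,  0. ,  0. ,  0. ,  0. ]), 'R': array([[ 0.3, -1. , -0. ],
       [-0.9, -0.3,  0.3],
       [-0.3, -0.1, -1. ]]), 't': array([-598.9,  -33.9,  377.3])} [ 242.6 -551.7  372.6]
top mat 0.65 ((521.8096923828125, 287.96685791015625), (129.5474853515625, 280.0579833984375), 82.96900177001953)
top mat 0.43 ((568.006103515625, -21.150609970092773), (40.597938537597656, 75.96263122558594), 88.98973083496094)
top bay 0.75 ((555.3548583984375, -22.1842041015625), (188.70718383789062, 196.76971435546875), 2.807358980178833)
top cradle_seat 0.95 ((359.3861999511719, -341.8695983886719), (136.08505249023438, 116.11649322509766), 15.850767135620117)
top cradle_seat 0.86 ((785.3768920898438, -341.2659606933594), (113.62228393554688, 136.06137084960938), 77.383056640625)
top cradle_seat 0.56 ((548.9237060546875, -292.6382141113281), (130.27813720703125, 109.33003997802734), 2.0137641429901123)
```

View pics/w1.png

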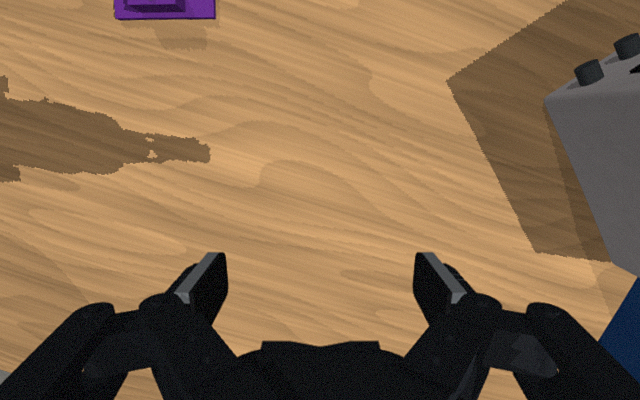

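The wrist picture shows empty table with the purple look-alike at (165,8). The moves were refused, so I'll give all the keys in every row.

Emit:
{"fn": "step_arm", "kwargs": {
  "targets": [
    {"dp":[0.4,-0.35,-0.17],"angular":[0,0,0],"fingers":0},
    {"dp":[0.82,-0.71,-0.17],"angular":[0,0,0],"fingers":0},
    {"dp":[0.82,-0.71,-0.17],"angular":[0,0,0],"fingers":0},
    {"dp":[0.82,-0.71,-0.17],"angular":[0,0,0],"fingers":0},
    {"dp":[0.82,-0.71,-0.17],"angular":[0,0,0],"fingers":0},
    {"dp":[0.82,-0.71,-0.17],"angular":[0,0,0],"fingers":0},
    {"dp":[0.82,-0.71,-0.17],"angular":[0,0,0],"fingers":0},
    {"dp":[0.82,-0.71,-0.17],"angular":[0,0,0],"fingers":0}
  ],
  "newtons": 40
}}

```text
time: 2.75
tool_pos: [292.5, -388.9, 265.0]
tcp_rot: [-180.0, 0.0, 17.3]
ft_force: [0.0, -0.7, -0.1]
finger_gap: 85.7
grip_force: 0.0
```

Emit:
{"fn": "step_arm", "kwargs": {
  "targets": [
    {"dp":[0.4,-0.37,-0.17],"angular":[0,0,0],"fingers":0},
    {"dp":[0.77,-0.72,-0.17],"angular":[0,0,0],"fingers":0},
    {"dp":[0.77,-0.72,-0.17],"angular":[0,0,0],"fingers":0},
    {"dp":[0.77,-0.72,-0.17],"angular":[0,0,0],"fingers":0},
    {"dp":[0.77,-0.72,-0.17],"angular":[0,0,0],"fingers":0},
    {"dp":[0.77,-0.72,-0.17],"angular":[0,0,0],"fingers":0},
    {"dp":[0.77,-0.72,-0.17],"angular":[0,0,0],"fingers":0},
    {"dp":[0.77,-0.72,-0.17],"angular":[0,0,0],"fingers":0}
  ],
  "newtons": 40
}}

```text
time: 3.75
tool_pos: [396.7, -205.7, 299.1]
tcp_rot: [-180.0, 0.0, 17.3]
ft_force: [-0.5, 0.4, -0.6]
finger_gap: 85.5
grip_force: 0.0
```

Emit:
{"fn": "step_arm", "kwargs": {
  "targets": [
    {"dp":[0.4,-0.37,-0.17],"angular":[0,0,0.03],"fingers":0},
    {"dp":[0.77,-0.72,-0.17],"angular":[0,0,0.078],"fingers":0},
    {"dp":[0.77,-0.72,-0.17],"angular":[0,0,0.078],"fingers":0},
    {"dp":[0.77,-0.72,-0.17],"angular":[0,0,0.078],"fingers":0},
    {"dp":[0.77,-0.72,-0.17],"angular":[0,0,0.078],"fingers":0},
    {"dp":[0.77,-0.72,-0.17],"angular":[0,0,0.078],"fingers":0},
    {"dp":[0.77,-0.72,-0.17],"angular":[0,0,0.078],"fingers":0},
    {"dp":[0.77,-0.72,-0.17],"angular":[0,0,0.078],"fingers":0}
  ],
  "newtons": 40
}}

```text
time: 4.75
tool_pos: [501.0, -22.5, 333.3]
tcp_rot: [180.0, -0.0, 3.2]
ft_force: [0.5, -0.7, -0.2]
finger_gap: 85.1
grip_force: 0.0
```

```bash
python3 - <<'E'
from h import *
np.set_printoptions(precision=1,suppress=True)
s=sense();print(s["time"],s["tool_pos"],s["tcp_rot"],s["joint_pos"])
p=camera_params("wrist")
im=snapshot("wrist");cv2.imwrite("pics/w2.png",im)
for l,z in [("bay",0),("pack_mid",25),("jar_mid",43),("bottle_mid",44),("tub_mid",41),("cutters",0),("mat",0),("cradle_seat",8)]:
    for d in pinpoint("wrist",l): print(l,round(d["conf"],2),np.array(d["at"]),onplane(p,d["at"],z)[0])
E
```

```text
4.75 [501.  -22.5 333.3] [180.   -0.    3.2] [-8.4 -9.  91.1 -0.  97.9 78.4]
bay 0.83 [321.  144.6] [530.7 -21.2   0. ]
bay 0.67 [282.2 121.1] [561.7  37.8   0. ]
pack_mid 0.8 [320.1 121.4] [564.5 -17.9  25. ]
pack_mid 0.73 [502.4 142.9] [ 551.5 -282.2   25. ]
jar_mid 0.96 [319.2 168.2] [501.6 -20.2  43. ]
jar_mid 0.66 [426.4 167.4] [ 511.4 -169.4   43. ]
bottle_mid 0.85 [285.7 122.3] [560.9  27.9  44. ]
cutters 0.63 [304.8 231.8] [390.9  -3.    0. ]
mat 0.67 [319.  168.6] [494.4 -20.2   0. ]
mat 0.62 [118.3 137.5] [526.2 288.    0. ]
mat 0.49 [304.7 232.3] [390.   -2.9   0. ]
cradle_seat 0.85 [507.3 262.1] [ 358.1 -342.3    8. ]
```

View pics/w2.png

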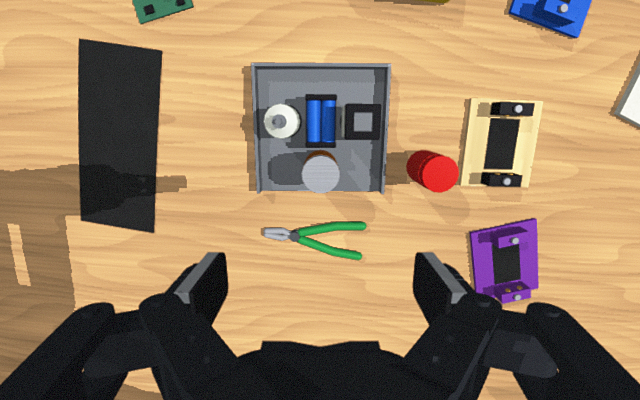

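The wrist view shows the bay with the bottle at (281,120), pack at (321,120), tub at (362,121) and steel-lidded jar at (320,172). The red jar is at (432,170), the plywood cradle at (502,142), the purple one at (505,260) and the mat at (120,135). I'll fit the models to the masks.

```bash
cat > fit.py <<'E'
from h import *
from scipy.optimize import minimize
def box(x0,x1,y0,y1,z0,z1): return np.array([[x,y,z] for x in(x0,x1) for y in(y0,y1) for z in(z0,z1)],float)
a=np.linspace(0,2*np.pi,48,endpoint=False)
def cyl(r,z0,z1): return np.r_[tuple(np.c_[r*np.cos(a),r*np.sin(a),0*a+z] for z in(z0,z1))]
M={"bay":box(-75,107,-95,95,0,24),"mat":box(-140,140,-62.5,62.5,0,3),
"cradle_seat":np.r_[box(-65,65,-55,55,-8,0),box(-62,-42,-25,25,0,26),box(42,62,-25,25,0,26)],
"pack_mid":box(-35,35,-21,21,-21,21),"jar_mid":cyl(25,-39,39),
"bottle_mid":np.r_[cyl(22,-40,16),cyl(6,30,40)],"tub_mid":box(-22,22,-22,22,-37,37)}
def fit(cam,label,x0,z,yaw=True):
    p=camera_params(cam);c0=proj(p,[[x0[0],x0[1],z]])[0]
    ds=masks_of(cam,label)
    best=None
    for d in ds:
        e=np.hypot(*(np.array(d["at"])-c0))
        if best is None or e<best[0]: best=(e,d)
    if best is None or best[0]>25: return None
    m=best[1]["pixels"].astype(np.uint8)
    n,L,st,_=cv2.connectedComponentsWithStats(m);m=(L==1+st[1:,4].argmax()).astype(np.uint8)
    hl=cv2.convexHull(np.argwhere(m)[:,::-1].astype(np.int32))
    S=8
    def hull(h):
        return cv2.fillConvexPoly(np.zeros((400,640),np.uint8),np.round(h*2**S).astype(np.int32),255,cv2.LINE_AA,S).astype(float)
    A=hull(hl[:,0].astype(float))
    def f(v):
        R=Ro.from_euler("z",v[2] if yaw else x0[2],degrees=True).as_matrix()
        h=cv2.convexHull(proj(p,M[label]@R.T+[v[0],v[1],z]).astype(np.float32))[:,0]
        return np.abs(hull(h)-A).sum()/A.sum()
    r=minimize(f,x0,method="Nelder-Mead",options=dict(initial_simplex=np.array([x0]+[np.array(x0)+d for d in np.diag([12,12,6.])]),xatol=.05,fatol=1e-5))
    return np.r_[r.x,r.fun,best[1]["conf"]]
E
cat > m1.py <<'E'
from fit import *
np.set_printoptions(precision=1,suppress=True)
for c in("wrist","top"):
    for l,x,z,y in [("bay",[537,-22,3],0,1),("pack_mid",[566,-18,3],25,1),("jar_mid",[503,-21,3],43,0),("bottle_mid",[562,31,3],44,0),("tub_mid",[571,-73,3],41,1),("mat",[522,288,-7],0,1),("cradle_seat",[553,-293,2],8,1)]:
        print(c,l,fit(c,l,x,z,y))
E
python3 m1.py
```

```text
wrist bay None
wrist pack_mid [565.3 -17.8   2.6   0.1   0.8]
wrist jar_mid [500.6 -20.5   4.4   0.1   0.8]
wrist bottle_mid [562.3  33.8   4.    0.1   0.9]
wrist tub_mid [567.7 -68.5   5.7   0.    0.9]
wrist mat [520.8 291.4  -6.6   0.    0.6]
wrist cradle_seat [ 550.1 -288.9    1.9    0.     0.8]
top bay [536.1 -22.5   2.6   0.    0.8]
top pack_mid [565.5 -20.6   1.2   0.1   0.9]
top jar_mid [497.8 -24.4   4.1   0.1   0.6]
top bottle_mid [559.9  30.5   6.5   0.3   0.5]
top tub_mid [568.3 -72.6   2.7   0.1   0.8]
top mat [522.  288.6  -6.6   0.    0.7]
top cradle_seat [ 548.2 -294.1    2.8    0.1    0.6]
```

Emit:
{"fn": "step_arm", "kwargs": {
  "targets": [
    {"dp":[0,0,0.25],"angular":[0,0,0],"fingers":0},
    {"dp":[0,0,0.5],"angular":[0,0,0],"fingers":0},
    {"dp":[0,0,0.75],"angular":[0,0,0],"fingers":0},
    {"dp":[0,0,1],"angular":[0,0,0],"fingers":0},
    {"dp":[0,0,1],"angular":[0,0,0],"fingers":0},
    {"dp":[0,0,1],"angular":[0,0,0],"fingers":0},
    {"dp":[0,0,1],"angular":[0,0,0],"fingers":0},
    {"dp":[0,0,1],"angular":[0,0,0],"fingers":0}
  ],
  "newtons": 40
}}

```text
time: 6.9
tool_pos: [502.6, -21.7, 135.4]
tcp_rot: [180.0, -0.2, 3.3]
ft_force: [-0.2, 0.5, 0.9]
finger_gap: 85.2
grip_force: 0.0
```

Emit:
{"fn": "step_arm", "kwargs": {
  "targets": [
    {"dp":[0,0,0.1],"angular":[0,0,0],"fingers":0},
    {"dp":[0,0,0.2],"angular":[0,0,0],"fingers":0},
    {"dp":[0,0,0.3],"angular":[0,0,0],"fingers":0},
    {"dp":[0,0,0.4],"angular":[0,0,0],"fingers":0},
    {"dp":[0,0,0.5],"angular":[0,0,0],"fingers":0},
    {"dp":[0,0,0.555],"angular":[0,0,0],"fingers":0},
    {"dp":[0,0,0.555],"angular":[0,0,0],"fingers":0},
    {"dp":[0,0,0.555],"angular":[0,0,0],"fingers":0}
  ],
  "newtons": 40
}}

```text
time: 7.9
tool_pos: [502.1, -21.6, 23.3]
tcp_rot: [180.0, -0.1, 3.3]
ft_force: [-0.7, -1.1, 1.0]
finger_gap: 85.4
grip_force: 0.0
```

Emit:
{"fn": "step_arm", "kwargs": {
  "targets": [
    {"dp":[0,0,0],"angular":[0,0,0],"fingers":1},
    {"dp":[0,0,0],"angular":[0,0,0],"fingers":1},
    {"dp":[0,0,0],"angular":[0,0,0],"fingers":1},
    {"dp":[0,0,0],"angular":[0,0,0],"fingers":1},
    {"dp":[0,0,0],"angular":[0,0,0],"fingers":1},
    {"dp":[0,0,0],"angular":[0,0,0],"fingers":1},
    {"dp":[0,0,0],"angular":[0,0,0],"fingers":1},
    {"dp":[0,0,0],"angular":[0,0,0],"fingers":1}
  ],
  "newtons": 40
}}

```text
time: 8.9
tool_pos: [501.9, -21.7, 23.2]
tcp_rot: [180.0, -0.1, 3.3]
ft_force: [-1.7, -0.9, 6.2]
finger_gap: 49.5
grip_force: 33.8
```

Emit:
{"fn": "step_arm", "kwargs": {
  "targets": [
    {"dp":[0,0,-0.12],"angular":[0,0,0],"fingers":1},
    {"dp":[0,0,-0.35],"angular":[0,0,0],"fingers":1},
    {"dp":[0,0,-0.5],"angular":[0,0,0],"fingers":1},
    {"dp":[-0.05,-0.2,-0.5],"angular":[0,0,0],"fingers":1},
    {"dp":[-0.13,-0.45,-0.5],"angular":[0,0,0],"fingers":1},
    {"dp":[-0.2,-0.7,-0.5],"angular":[0,0,0],"fingers":1},
    {"dp":[-0.27,-0.9,-0.5],"angular":[0,0,0],"fingers":1},
    {"dp":[-0.27,-1,-0.5],"angular":[0,0,0],"fingers":1}
  ],
  "newtons": 40
}}

```text
time: 9.9
tool_pos: [434.2, 176.9, 121.9]
tcp_rot: [-180.0, 0.1, 3.4]
ft_force: [-0.3, -0.2, -2.2]
finger_gap: 49.3
grip_force: 34.9
```

Emit:
{"fn": "step_arm", "kwargs": {
  "targets": [
    {"dp":[0,-0.2,0],"angular":[0,0,0],"fingers":1},
    {"dp":[0,-0.42,0],"angular":[0,0,0],"fingers":1},
    {"dp":[0,-0.57,0],"angular":[0,0,0],"fingers":1},
    {"dp":[0,-0.63,0],"angular":[0,0,0],"fingers":1},
    {"dp":[0,-0.63,0.12],"angular":[0,0,0],"fingers":1},
    {"dp":[0,-0.63,0.3],"angular":[0,0,0],"fingers":1},
    {"dp":[0,-0.63,0.42],"angular":[0,0,0],"fingers":1},
    {"dp":[0,-0.63,0.47],"angular":[0,0,0],"fingers":1}
  ],
  "newtons": 40
}}

```text
time: 10.9
tool_pos: [427.3, 299.5, 26.4]
tcp_rot: [179.9, 0.2, 3.3]
ft_force: [0.5, 0.2, -1.5]
finger_gap: 49.4
grip_force: 35.0
```

Emit:
{"fn": "step_arm", "kwargs": {
  "targets": [
    {"dp":[0,0,0.02],"angular":[0,0,0],"fingers":1},
    {"dp":[0,0,0.035],"angular":[0,0,0],"fingers":1},
    {"dp":[0,0,0.035],"angular":[0,0,0],"fingers":0},
    {"dp":[0,0,0.035],"angular":[0,0,0],"fingers":0},
    {"dp":[0,0,0.035],"angular":[0,0,0],"fingers":0},
    {"dp":[0,0,-0.1],"angular":[0,0,0],"fingers":0},
    {"dp":[0,0,-0.3],"angular":[0,0,0],"fingers":0},
    {"dp":[0,0,-0.55],"angular":[0,0,0],"fingers":0}
  ],
  "newtons": 40
}}

```text
time: 11.9
tool_pos: [427.7, 300.3, 138.7]
tcp_rot: [179.9, 0.1, 3.3]
ft_force: [0.8, 0.3, -0.2]
finger_gap: 85.3
grip_force: 0.0
```

Emit:
{"fn": "step_arm", "kwargs": {
  "targets": [
    {"dp":[0.15,0.2,0],"angular":[0,0,-0.055],"fingers":0},
    {"dp":[0.3,0.45,0],"angular":[0,0,-0.11],"fingers":0},
    {"dp":[0.45,0.7,0],"angular":[0,0,-0.165],"fingers":0},
    {"dp":[0.6,0.9,0],"angular":[0,0,-0.22],"fingers":0},
    {"dp":[0.6,1,0],"angular":[0,0,-0.275],"fingers":0},
    {"dp":[0.6,1,0],"angular":[0,0,-0.33],"fingers":0},
    {"dp":[0.6,1,0],"angular":[0,0,-0.385],"fingers":0},
    {"dp":[0.6,1,0],"angular":[0,0,-0.44],"fingers":0}
  ],
  "newtons": 40
}}

```text
time: 12.9
tool_pos: [560.0, 107.9, 138.5]
tcp_rot: [180.0, -0.0, 82.8]
ft_force: [0.1, -0.0, 0.0]
finger_gap: 85.3
grip_force: 0.0
```

Emit:
{"fn": "step_arm", "kwargs": {
  "targets": [
    {"dp":[-0.15,0,0],"angular":[0,0,-0.05],"fingers":0},
    {"dp":[-0.3,0.07,0],"angular":[0,0,-0.057],"fingers":0},
    {"dp":[-0.363,0.07,0],"angular":[0,0,-0.057],"fingers":0},
    {"dp":[-0.363,0.07,0],"angular":[0,0,-0.057],"fingers":0},
    {"dp":[-0.363,0.07,0],"angular":[0,0,-0.057],"fingers":0},
    {"dp":[-0.363,0.07,0],"angular":[0,0,-0.057],"fingers":0},
    {"dp":[-0.363,0.07,0],"angular":[0,0,-0.057],"fingers":0},
    {"dp":[-0.363,0.07,0],"angular":[0,0,-0.057],"fingers":0}
  ],
  "newtons": 40
}}

```text
time: 13.9
tool_pos: [564.2, 34.6, 138.3]
tcp_rot: [-180.0, -0.0, 92.8]
ft_force: [-0.7, -0.3, -0.3]
finger_gap: 85.4
grip_force: 0.0
```

```bash
cat > m2.py <<'E'
from fit import *
np.set_printoptions(precision=1,suppress=True)
s=sense();print(s["tool_pos"],s["tcp_rot"])
snapshot("top");cv2.imwrite("pics/w3.png",snapshot("wrist"))
print(fit("top","jar_mid",[429,300,3],42,0))
print(fit("wrist","jar_mid",[429,300,3],42,0))
for l,x,z,y in [("bottle_mid",[562,31,3],44,0),("tub_mid",[568,-71,3],41,1),("pack_mid",[566,-20,2.7],25,1)]: print(l,fit("wrist",l,x,z,y))
E
python3 m2.py
```

```text
[564.2  34.6 138.3] [-180.    -0.    92.8]
None
None
bottle_mid [562.1  34.    1.7   0.1   0.7]
tub_mid [568.8 -71.7   6.3   0.7   0.7]
pack_mid [565.  -17.9   2.4   0.    0.7]
```

View pics/w3.png

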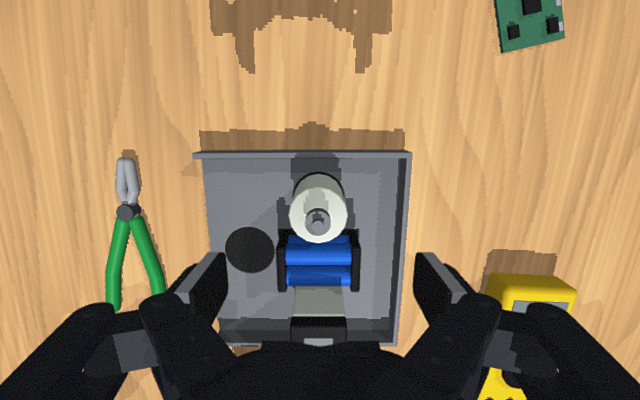

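Emit:
{"fn": "step_arm", "kwargs": {
  "targets": [
    {"dp":[0,0,0.12],"angular":[0,0,0],"fingers":0},
    {"dp":[0,0,0.27],"angular":[0,0,0],"fingers":0},
    {"dp":[0,0,0.4],"angular":[0,0,0],"fingers":0},
    {"dp":[0,0,0.5],"angular":[0,0,0],"fingers":0},
    {"dp":[0,0,0.57],"angular":[0,0,0],"fingers":0},
    {"dp":[0,0,0.6],"angular":[0,0,0],"fingers":0},
    {"dp":[0,0,0.6],"angular":[0,0,0],"fingers":0},
    {"dp":[0,0,0.6],"angular":[0,0,0],"fingers":0}
  ],
  "newtons": 40
}}

```text
time: 15.25
tool_pos: [565.1, 34.2, 19.3]
tcp_rot: [179.9, 0.0, 92.8]
ft_force: [0.2, 0.2, 0.0]
finger_gap: 85.1
grip_force: 0.0
```

Emit:
{"fn": "step_arm", "kwargs": {
  "targets": [
    {"dp":[0,0,0],"angular":[0,0,0],"fingers":1},
    {"dp":[0,0,0],"angular":[0,0,0],"fingers":1},
    {"dp":[0,0,0],"angular":[0,0,0],"fingers":1},
    {"dp":[0,0,0],"angular":[0,0,0],"fingers":1},
    {"dp":[0,0,0],"angular":[0,0,0],"fingers":1},
    {"dp":[0,0,0],"angular":[0,0,0],"fingers":1},
    {"dp":[0,0,0],"angular":[0,0,0],"fingers":1},
    {"dp":[0,0,0],"angular":[0,0,0],"fingers":1}
  ],
  "newtons": 40
}}

```text
time: 16.25
tool_pos: [564.7, 34.3, 18.9]
tcp_rot: [179.9, 0.0, 92.8]
ft_force: [-0.4, -0.1, 5.2]
finger_gap: 43.1
grip_force: 41.0
```

Emit:
{"fn": "step_arm", "kwargs": {
  "targets": [
    {"dp":[0,0,-0.12],"angular":[0,0,0],"fingers":1},
    {"dp":[0,0,-0.3],"angular":[0,0,0],"fingers":1},
    {"dp":[0.06,0,-0.35],"angular":[0,0,0],"fingers":1},
    {"dp":[0.25,0,-0.35],"angular":[0,0,0],"fingers":1},
    {"dp":[0.5,-0.07,-0.35],"angular":[0,0,0],"fingers":1},
    {"dp":[0.75,-0.15,-0.35],"angular":[0,0,0],"fingers":1},
    {"dp":[0.95,-0.15,-0.35],"angular":[0,0,0],"fingers":1},
    {"dp":[1,-0.15,-0.35],"angular":[0,0,0],"fingers":1}
  ],
  "newtons": 40
}}

```text
time: 17.25
tool_pos: [523.0, 235.4, 86.9]
tcp_rot: [-179.9, -0.0, 92.9]
ft_force: [-0.1, -0.4, -0.7]
finger_gap: 43.3
grip_force: 41.0
```

Emit:
{"fn": "step_arm", "kwargs": {
  "targets": [
    {"dp":[0.15,0,0],"angular":[0,0,0],"fingers":1},
    {"dp":[0.284,0,0],"angular":[0,0,0],"fingers":1},
    {"dp":[0.284,0,0],"angular":[0,0,0],"fingers":1},
    {"dp":[0.284,0,0.1],"angular":[0,0,0],"fingers":1},
    {"dp":[0.284,0,0.22],"angular":[0,0,0],"fingers":1},
    {"dp":[0.284,0,0.31],"angular":[0,0,0],"fingers":1},
    {"dp":[0.284,0,0.34],"angular":[0,0,0],"fingers":1},
    {"dp":[0.284,0,0.355],"angular":[0,0,0],"fingers":1}
  ],
  "newtons": 40
}}

```text
time: 18.25
tool_pos: [521.4, 288.5, 17.8]
tcp_rot: [-179.9, 0.1, 92.7]
ft_force: [-14.0, -8.0, 25.6]
finger_gap: 43.2
grip_force: 43.1
```

Emit:
{"fn": "step_arm", "kwargs": {
  "targets": [
    {"dp":[0,0,0],"angular":[0,0,0],"fingers":0},
    {"dp":[0,0,0],"angular":[0,0,0],"fingers":0},
    {"dp":[0,0,0],"angular":[0,0,0],"fingers":0},
    {"dp":[0,0,-0.1],"angular":[0,0,0],"fingers":0},
    {"dp":[0,0,-0.3],"angular":[0,0,0],"fingers":0},
    {"dp":[0,0,-0.55],"angular":[0,0,0],"fingers":0},
    {"dp":[-0.15,0,-0.6],"angular":[0,0,0],"fingers":0},
    {"dp":[-0.4,0.05,-0.6],"angular":[0,0,0],"fingers":0}
  ],
  "newtons": 40
}}

```text
time: 19.25
tool_pos: [537.0, 210.9, 141.3]
tcp_rot: [179.7, -0.1, 92.9]
ft_force: [0.8, -0.2, -0.5]
finger_gap: 85.4
grip_force: 0.0
```

Emit:
{"fn": "step_arm", "kwargs": {
  "targets": [
    {"dp":[-0.3,0.1,0],"angular":[0,0,0],"fingers":0},
    {"dp":[-0.6,0.1,0],"angular":[0,0,0],"fingers":0},
    {"dp":[-0.9,0.1,0],"angular":[0,0,0],"fingers":0},
    {"dp":[-1,0.1,0],"angular":[0,0,0],"fingers":0},
    {"dp":[-1,0.1,0],"angular":[0,0,0],"fingers":0},
    {"dp":[-1,0.1,0],"angular":[0,0,0],"fingers":0},
    {"dp":[-1,0.1,0],"angular":[0,0,0],"fingers":0},
    {"dp":[-1,0.1,0],"angular":[0,0,0],"fingers":0}
  ],
  "newtons": 40
}}

```text
time: 20.25
tool_pos: [565.3, 12.3, 137.3]
tcp_rot: [-180.0, -0.0, 92.9]
ft_force: [-0.3, 0.6, -0.2]
finger_gap: 85.7
grip_force: 0.0
```

```bash
cat > m3.py <<'E'
from fit import *
np.set_printoptions(precision=1,suppress=True)
s=sense();print(s["tool_pos"],s["tcp_rot"])
snapshot("wrist")
for l,x,z,y in [("tub_mid",[568,-71,3],41,1),("pack_mid",[566,-20,2.7],25,1)]: print(l,fit("wrist",l,x,z,y))
E
python3 m3.py
```

```text
[565.3  12.3 137.3] [-180.    -0.    92.9]
tub_mid None
pack_mid [565.1 -18.9   1.1   0.1   0.8]
```

Emit:
{"fn": "step_arm", "kwargs": {
  "targets": [
    {"dp":[-0.2,-0.01,0],"angular":[0,0,0],"fingers":0},
    {"dp":[-0.414,-0.01,0],"angular":[0,0,0],"fingers":0},
    {"dp":[-0.414,-0.01,0],"angular":[0,0,0],"fingers":0},
    {"dp":[-0.414,-0.01,0.2],"angular":[0,0,0],"fingers":0},
    {"dp":[-0.414,-0.01,0.38],"angular":[0,0,0],"fingers":0},
    {"dp":[-0.414,-0.01,0.5],"angular":[0,0,0],"fingers":0},
    {"dp":[-0.414,-0.01,0.57],"angular":[0,0,0],"fingers":0},
    {"dp":[-0.414,-0.01,0.57],"angular":[0,0,0],"fingers":0}
  ],
  "newtons": 40
}}

```text
time: 21.4
tool_pos: [566.7, -71.1, 22.4]
tcp_rot: [-179.9, -0.0, 92.8]
ft_force: [-0.3, -0.4, 0.2]
finger_gap: 85.5
grip_force: 0.0
```

Emit:
{"fn": "step_arm", "kwargs": {
  "targets": [
    {"dp":[0,0,0],"angular":[0,0,0],"fingers":1},
    {"dp":[0,0,0],"angular":[0,0,0],"fingers":1},
    {"dp":[0,0,0],"angular":[0,0,0],"fingers":1},
    {"dp":[0,0,0],"angular":[0,0,0],"fingers":1},
    {"dp":[0,0,0],"angular":[0,0,0],"fingers":1},
    {"dp":[0,0,0],"angular":[0,0,0],"fingers":1},
    {"dp":[0,0,0],"angular":[0,0,0],"fingers":1},
    {"dp":[0,0,0],"angular":[0,0,0],"fingers":1}
  ],
  "newtons": 40
}}

```text
time: 22.4
tool_pos: [568.2, -71.9, 24.6]
tcp_rot: [179.9, 0.0, 92.8]
ft_force: [-2.7, 0.2, 5.8]
finger_gap: 43.6
grip_force: 25.9
```

Emit:
{"fn": "step_arm", "kwargs": {
  "targets": [
    {"dp":[0,0,-0.12],"angular":[0,0,0],"fingers":1},
    {"dp":[0,0,-0.3],"angular":[0,0,0],"fingers":1},
    {"dp":[0,0,-0.45],"angular":[0,0,0],"fingers":1},
    {"dp":[0.12,0,-0.45],"angular":[0,0,0],"fingers":1},
    {"dp":[0.35,0.1,-0.45],"angular":[0,0,0],"fingers":1},
    {"dp":[0.6,0.2,-0.45],"angular":[0,0,0],"fingers":1},
    {"dp":[0.85,0.31,-0.45],"angular":[0,0,0],"fingers":1},
    {"dp":[1,0.31,-0.45],"angular":[0,0,0],"fingers":1}
  ],
  "newtons": 40
}}

```text
time: 23.4
tool_pos: [620.5, 133.6, 113.4]
tcp_rot: [179.9, -0.0, 92.9]
ft_force: [0.1, -1.1, -0.9]
finger_gap: 43.6
grip_force: 26.5
```

Emit:
{"fn": "step_arm", "kwargs": {
  "targets": [
    {"dp":[0.25,0,0],"angular":[0,0,0],"fingers":1},
    {"dp":[0.5,0,0],"angular":[0,0,0],"fingers":1},
    {"dp":[0.7,0,0],"angular":[0,0,0],"fingers":1},
    {"dp":[0.742,0,0],"angular":[0,0,0],"fingers":1},
    {"dp":[0.742,0,0],"angular":[0,0,0],"fingers":1},
    {"dp":[0.742,0,0.15],"angular":[0,0,0],"fingers":1},
    {"dp":[0.742,0,0.3],"angular":[0,0,0],"fingers":1},
    {"dp":[0.742,0,0.4],"angular":[0,0,0],"fingers":1}
  ],
  "newtons": 40
}}

```text
time: 24.4
tool_pos: [612.0, 277.3, 31.5]
tcp_rot: [-179.9, 0.1, 92.7]
ft_force: [-0.4, 0.3, -1.3]
finger_gap: 43.6
grip_force: 26.5
```

Emit:
{"fn": "step_arm", "kwargs": {
  "targets": [
    {"dp":[0,0,0.02],"angular":[0,0,0],"fingers":1},
    {"dp":[0,0,0.04],"angular":[0,0,0],"fingers":1},
    {"dp":[0,0,0.04],"angular":[0,0,0],"fingers":0},
    {"dp":[0,0,0.04],"angular":[0,0,0],"fingers":0},
    {"dp":[0,0,0.04],"angular":[0,0,0],"fingers":0},
    {"dp":[0,0,-0.1],"angular":[0,0,0],"fingers":0},
    {"dp":[0,0,-0.3],"angular":[0,0,0],"fingers":0},
    {"dp":[0,0,-0.55],"angular":[0,0,0],"fingers":0}
  ],
  "newtons": 40
}}

```text
time: 25.4
tool_pos: [611.6, 279.0, 143.5]
tcp_rot: [-179.9, 0.0, 92.8]
ft_force: [0.8, 0.1, 0.8]
finger_gap: 85.4
grip_force: 0.0
```

Emit:
{"fn": "step_arm", "kwargs": {
  "targets": [
    {"dp":[-0.2,-0.05,0],"angular":[0,0,0.055],"fingers":0},
    {"dp":[-0.45,-0.1,0],"angular":[0,0,0.11],"fingers":0},
    {"dp":[-0.7,-0.2,0],"angular":[0,0,0.165],"fingers":0},
    {"dp":[-0.9,-0.3,0],"angular":[0,0,0.22],"fingers":0},
    {"dp":[-1,-0.3,0],"angular":[0,0,0.275],"fingers":0},
    {"dp":[-1,-0.3,0],"angular":[0,0,0.33],"fingers":0},
    {"dp":[-1,-0.3,0],"angular":[0,0,0.385],"fingers":0},
    {"dp":[-1,-0.3,0],"angular":[0,0,0.44],"fingers":0}
  ],
  "newtons": 40
}}

```text
time: 26.4
tool_pos: [562.4, 76.5, 143.8]
tcp_rot: [180.0, -0.0, 13.2]
ft_force: [-0.5, -0.3, -0.1]
finger_gap: 85.4
grip_force: 0.0
```

Emit:
{"fn": "step_arm", "kwargs": {
  "targets": [
    {"dp":[-0.05,0.2,0],"angular":[0,0,0.05],"fingers":0},
    {"dp":[-0.094,0.457,0],"angular":[0,0,0.06],"fingers":0},
    {"dp":[-0.094,0.457,0],"angular":[0,0,0.06],"fingers":0},
    {"dp":[-0.094,0.457,0],"angular":[0,0,0.06],"fingers":0},
    {"dp":[-0.094,0.457,0],"angular":[0,0,0.06],"fingers":0},
    {"dp":[-0.094,0.457,0],"angular":[0,0,0.06],"fingers":0},
    {"dp":[-0.094,0.457,0],"angular":[0,0,0.06],"fingers":0},
    {"dp":[-0.094,0.457,0],"angular":[0,0,0.06],"fingers":0}
  ],
  "newtons": 40
}}

```text
time: 27.4
tool_pos: [565.4, -16.3, 143.3]
tcp_rot: [-180.0, 0.0, 2.8]
ft_force: [0.2, 0.0, 0.1]
finger_gap: 85.1
grip_force: 0.0
```

```bash
cat > m4.py <<'E'
from fit import *
np.set_printoptions(precision=1,suppress=True)
s=sense();print(s["tool_pos"],s["tcp_rot"])
w=snapshot("wrist");t=snapshot("top")
cv2.imwrite("pics/w4.png",np.vstack([w[:300],cv2.resize(t[140:290,130:450],(640,300))]))
for l,x,z,y in [("pack_mid",[566,-20,2.7],25,1),("bay",[536,-21,2.7],0,1)]: print(l,fit("wrist",l,x,z,y))
for l,x,z,y in [("jar_mid",[428,300,2.7],42,0),("bottle_mid",[521,289,2.7],43,0),("tub_mid",[612,277,2.7],40,1)]: print(l,fit("top",l,x,z,y))
E
python3 m4.py
```

```text
[565.4 -16.3 143.3] [-180.     0.     2.8]
pack_mid [564.5 -18.1   2.3   0.1   0.9]
bay None
jar_mid [429.3 300.1   3.9   0.    0.6]
bottle_mid [522.4 284.2   4.6   0.2   0.6]
tub_mid None
```

View pics/w4.png

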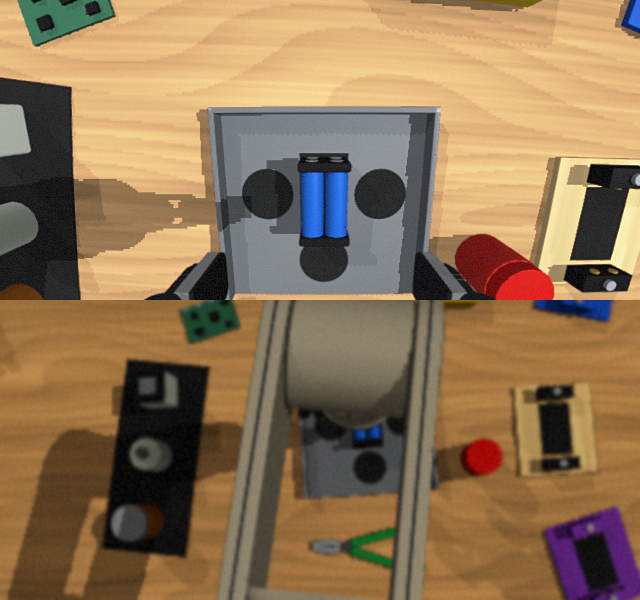

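Emit:
{"fn": "step_arm", "kwargs": {
  "targets": [
    {"dp":[0,0.01,0.12],"angular":[0,0,0],"fingers":0},
    {"dp":[0,0.01,0.3],"angular":[0,0,0],"fingers":0},
    {"dp":[0,0.01,0.45],"angular":[0,0,0],"fingers":0},
    {"dp":[0,0.01,0.55],"angular":[0,0,0],"fingers":0},
    {"dp":[0,0.01,0.62],"angular":[0,0,0],"fingers":0},
    {"dp":[0,0.01,0.66],"angular":[0,0,0],"fingers":0},
    {"dp":[0,0.01,0.67],"angular":[0,0,0],"fingers":0},
    {"dp":[0,0.01,0.67],"angular":[0,0,0],"fingers":0}
  ],
  "newtons": 50
}}

```text
time: 28.75
tool_pos: [566.1, -18.7, 10.0]
tcp_rot: [180.0, -0.1, 2.8]
ft_force: [-0.5, -0.4, 0.3]
finger_gap: 85.5
grip_force: 0.0
```

Emit:
{"fn": "step_arm", "kwargs": {
  "targets": [
    {"dp":[0,0,0],"angular":[0,0,0],"fingers":1},
    {"dp":[0,0,0],"angular":[0,0,0],"fingers":1},
    {"dp":[0,0,0],"angular":[0,0,0],"fingers":1},
    {"dp":[0,0,0],"angular":[0,0,0],"fingers":1},
    {"dp":[0,0,0],"angular":[0,0,0],"fingers":1},
    {"dp":[0,0,0],"angular":[0,0,0],"fingers":1},
    {"dp":[0,0,0],"angular":[0,0,0],"fingers":1},
    {"dp":[0,0,0],"angular":[0,0,0],"fingers":1}
  ],
  "newtons": 50
}}

```text
time: 29.75
tool_pos: [565.9, -18.7, 9.8]
tcp_rot: [180.0, -0.0, 2.8]
ft_force: [-1.3, -0.1, 5.8]
finger_gap: 37.8
grip_force: 50.9
```

Emit:
{"fn": "step_arm", "kwargs": {
  "targets": [
    {"dp":[0,0,-0.08],"angular":[0,0,0],"fingers":1},
    {"dp":[0,0,-0.2],"angular":[0,0,0],"fingers":1},
    {"dp":[0,0,-0.35],"angular":[0,0,0],"fingers":1},
    {"dp":[0,0,-0.5],"angular":[0,0,0],"fingers":1},
    {"dp":[0,0,-0.6],"angular":[0,0,0],"fingers":1},
    {"dp":[0,0,-0.6],"angular":[0,0,0],"fingers":1},
    {"dp":[0,0,-0.6],"angular":[0,0,0],"fingers":1},
    {"dp":[0,0,-0.6],"angular":[0,0,0],"fingers":1}
  ],
  "newtons": 50
}}

```text
time: 30.75
tool_pos: [564.4, -18.5, 127.5]
tcp_rot: [-180.0, 0.2, 2.8]
ft_force: [-0.2, -0.5, -2.5]
finger_gap: 37.5
grip_force: 50.5
```

```bash
cat > m5.py <<'E'
from fit import *
np.set_printoptions(precision=1,suppress=True)
s=sense();print(s["tool_pos"],s["tcp_rot"],s["finger_gap"])
snapshot("wrist")
z=s["tool_pos"][2]-9+25
print("pack",fit("wrist","pack_mid",[565,-18,2.7],z,1))
print("cradle",fit("wrist","cradle_seat",[549,-291,2.2],8,1))
# pads seen in picture w4 (camera pose of then: TCP 565.4,-16.3,143.3)
p=camera_params("wrist")
cam=-p["R"].T@p["t"]+np.array([565.4,-16.3,143.3])-s["tool_pos"]
p["t"]=-p["R"]@cam
print("pads",onplane(p,[[267.5,194],[380,193.5],[324,260]],4.5))
E
python3 m5.py
```

```text
[564.4 -18.5 127.5] [-180.     0.2    2.8] 37.47242739781184
pack [564.3 -17.8   2.7   0.3   0.9]
cradle [ 552.6 -291.8    2.8    0.1    0.9]
pads [[563.2  33.2   4.5]
 [568.7 -70.5   4.5]
 [499.3 -22.4   4.5]]
```

Emit:
{"fn": "step_arm", "kwargs": {
  "targets": [
    {"dp":[0,0.08,0],"angular":[0,0,0],"fingers":1},
    {"dp":[0,0.25,0],"angular":[0,0,0],"fingers":1},
    {"dp":[-0.07,0.45,0],"angular":[0,0,0],"fingers":1},
    {"dp":[-0.07,0.6,0],"angular":[0,0,0],"fingers":1},
    {"dp":[-0.07,0.68,0],"angular":[0,0,0],"fingers":1},
    {"dp":[-0.07,0.7,0],"angular":[0,0,0],"fingers":1},
    {"dp":[-0.07,0.7,0],"angular":[0,0,0],"fingers":1},
    {"dp":[-0.07,0.7,0],"angular":[0,0,0],"fingers":1}
  ],
  "newtons": 50
}}

```text
time: 31.9
tool_pos: [558.4, -158.1, 129.2]
tcp_rot: [-180.0, 0.0, 2.8]
ft_force: [0.2, -0.7, -2.3]
finger_gap: 37.8
grip_force: 50.7
```

```bash
cat > m6.py <<'E'
from fit import *
np.set_printoptions(precision=1,suppress=True)
s=sense();print(s["tool_pos"],s["tcp_rot"],s["finger_gap"])
w=snapshot("wrist");cv2.imwrite("pics/w5.png",w)
print("cradle",fit("wrist","cradle_seat",[549,-291,2.2],8,1))
p=camera_params("wrist")
print([(d["conf"],onplane(p,d["at"],8)[0]) for d in pinpoint("wrist","cradle_seat")])
E
python3 m6.py
```

```text
[ 558.4 -158.1  129.2] [-180.     0.     2.8] 37.80892590289567
cradle [ 549.4 -291.1    2.     0.     0.7]
[(0.96, array([ 363.2, -337.2,    8. ])), (0.92, array([ 550.4, -293.3,    8. ]))]
```

View pics/w5.png

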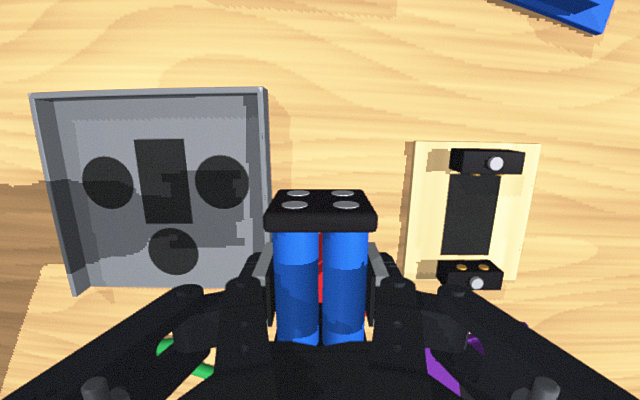

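The plywood cradle is at (472,210), its seat pad is clear, and the pack is held level at (320,260). Now I move over the seat and lower the pack.

Emit:
{"fn": "step_arm", "kwargs": {
  "targets": [
    {"dp":[0,0.1,0],"angular":[0,0,0],"fingers":1},
    {"dp":[-0.04,0.3,0],"angular":[0,0,0],"fingers":1},
    {"dp":[-0.075,0.5,0],"angular":[0,0,0.003],"fingers":1},
    {"dp":[-0.075,0.62,0],"angular":[0,0,0.003],"fingers":1},
    {"dp":[-0.075,0.665,0],"angular":[0,0,0.003],"fingers":1},
    {"dp":[-0.075,0.665,0.1],"angular":[0,0,0.003],"fingers":1},
    {"dp":[-0.075,0.665,0.25],"angular":[0,0,0.003],"fingers":1},
    {"dp":[-0.075,0.665,0.35],"angular":[0,0,0.003],"fingers":1}
  ],
  "newtons": 50
}}

```text
time: 33.05
tool_pos: [548.6, -290.5, 56.0]
tcp_rot: [-179.9, 0.2, 2.3]
ft_force: [-0.3, -0.0, -3.0]
finger_gap: 37.7
grip_force: 50.8
```

Emit:
{"fn": "step_arm", "kwargs": {
  "targets": [
    {"dp":[0,0,0.05],"angular":[0,0,0],"fingers":1},
    {"dp":[0,0,0.1],"angular":[0,0,0],"fingers":1},
    {"dp":[0,0,0.15],"angular":[0,0,0],"fingers":1},
    {"dp":[0,0,0.19],"angular":[0,0,0],"fingers":1},
    {"dp":[0,0,0.21],"angular":[0,0,0],"fingers":1},
    {"dp":[0,0,0.215],"angular":[0,0,0],"fingers":1},
    {"dp":[0,0,0.215],"angular":[0,0,0],"fingers":1},
    {"dp":[0,0,0.215],"angular":[0,0,0],"fingers":1}
  ],
  "newtons": 50
}}

```text
time: 34.05
tool_pos: [550.0, -292.9, 16.7]
tcp_rot: [180.0, -0.0, 2.2]
ft_force: [-0.0, -0.2, -2.2]
finger_gap: 37.8
grip_force: 50.8
```

Emit:
{"fn": "step_arm", "kwargs": {
  "targets": [
    {"dp":[0,0,0.005],"angular":[0,0,0],"fingers":1},
    {"dp":[0,0,0.01],"angular":[0,0,0],"fingers":1},
    {"dp":[0,0,0.015],"angular":[0,0,0],"fingers":1},
    {"dp":[0,0,0.015],"angular":[0,0,0],"fingers":1},
    {"dp":[0,0,0.015],"angular":[0,0,0],"fingers":1},
    {"dp":[0,0,0.015],"angular":[0,0,0],"fingers":1},
    {"dp":[0,0,0.015],"angular":[0,0,0],"fingers":1},
    {"dp":[0,0,0.015],"angular":[0,0,0],"fingers":1}
  ],
  "newtons": 50
}}

```text
time: 35.05
tool_pos: [549.8, -292.8, 13.9]
tcp_rot: [180.0, -0.0, 2.2]
ft_force: [-3.8, 2.1, 5.5]
finger_gap: 37.8
grip_force: 51.5
```

Emit:
{"fn": "step_arm", "kwargs": {
  "targets": [
    {"dp":[0,0,0],"angular":[0,0,0],"fingers":0},
    {"dp":[0,0,0],"angular":[0,0,0],"fingers":0},
    {"dp":[0,0,0],"angular":[0,0,0],"fingers":0},
    {"dp":[0,0,0],"angular":[0,0,0],"fingers":0},
    {"dp":[0,0,-0.1],"angular":[0,0,0],"fingers":0},
    {"dp":[0,0,-0.25],"angular":[0,0,0],"fingers":0},
    {"dp":[0,0,-0.45],"angular":[0,0,0],"fingers":0},
    {"dp":[0,0,-0.65],"angular":[0,0,0],"fingers":0}
  ],
  "newtons": 40
}}

```text
time: 36.05
tool_pos: [549.9, -292.8, 146.2]
tcp_rot: [180.0, -0.1, 2.2]
ft_force: [0.6, -0.7, 0.4]
finger_gap: 85.4
grip_force: 0.0
```

Emit:
{"fn": "step_arm", "kwargs": {
  "targets": [
    {"dp":[0,-0.15,-0.1],"angular":[0,0,0],"fingers":0},
    {"dp":[0,-0.3,-0.2],"angular":[0,0,0],"fingers":0},
    {"dp":[0,-0.3,-0.2],"angular":[0,0,0],"fingers":0},
    {"dp":[0,-0.3,-0.2],"angular":[0,0,0],"fingers":0},
    {"dp":[0,-0.3,-0.2],"angular":[0,0,0],"fingers":0},
    {"dp":[0,-0.3,-0.2],"angular":[0,0,0],"fingers":0},
    {"dp":[0,-0.3,-0.2],"angular":[0,0,0],"fingers":0},
    {"dp":[0,-0.3,-0.2],"angular":[0,0,0],"fingers":0}
  ],
  "newtons": 40
}}

```text
time: 37.05
tool_pos: [547.3, -232.9, 183.0]
tcp_rot: [-180.0, 0.0, 2.2]
ft_force: [-0.4, 0.1, -0.3]
finger_gap: 85.3
grip_force: 0.0
```

```bash
cat > m7.py <<'E'
from fit import *
np.set_printoptions(precision=1,suppress=True)
s=sense();print(s["tool_pos"],s["tcp_rot"],s["finger_gap"])
w=snapshot("wrist");cv2.imwrite("pics/w6.png",w)
print("cradle",fit("wrist","cradle_seat",[549,-291,2.2],8,1))
print("pack",fit("wrist","pack_mid",[549,-291,2.2],29,1))
E
python3 m7.py
```

```text
[ 547.3 -232.9  183. ] [-180.     0.     2.2] 85.33877568495814
cradle [ 550.7 -290.9    2.4    0.     0.7]
pack [ 550.2 -290.4    3.2    0.     0.6]
```

View pics/w6.png

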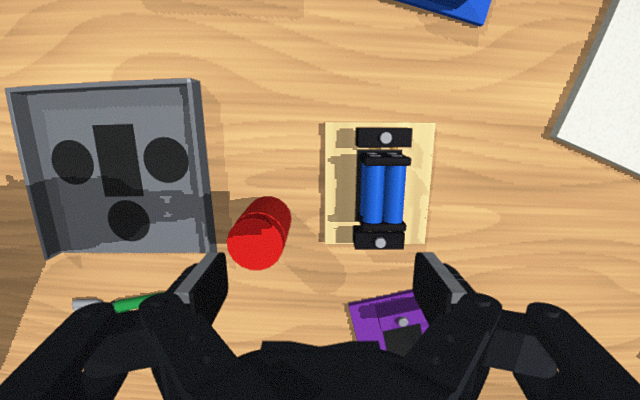

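The pack is seated between the blocks at (384,190), in line and within about 1 mm of the seat. Next comes the tub, standing on the far end of the mat.

Emit:
{"fn": "step_arm", "kwargs": {
  "targets": [
    {"dp":[0.08,-0.25,0],"angular":[0,0,-0.055],"fingers":0},
    {"dp":[0.15,-0.5,0],"angular":[0,0,-0.11],"fingers":0},
    {"dp":[0.22,-0.75,0],"angular":[0,0,-0.165],"fingers":0},
    {"dp":[0.3,-1,0],"angular":[0,0,-0.22],"fingers":0},
    {"dp":[0.3,-1,0],"angular":[0,0,-0.275],"fingers":0},
    {"dp":[0.3,-1,0],"angular":[0,0,-0.33],"fingers":0},
    {"dp":[0.3,-1,0],"angular":[0,0,-0.385],"fingers":0},
    {"dp":[0.3,-1,0],"angular":[0,0,-0.44],"fingers":0}
  ],
  "newtons": 40
}}

```text
time: 38.2
tool_pos: [599.6, -30.5, 183.4]
tcp_rot: [180.0, -0.0, 81.8]
ft_force: [-0.7, -0.7, 0.1]
finger_gap: 85.3
grip_force: 0.0
```

Emit:
{"fn": "step_arm", "kwargs": {
  "targets": [
    {"dp":[0.25,-0.03,0],"angular":[0,0,-0.04],"fingers":0},
    {"dp":[0.5,-0.06,0],"angular":[0,0,-0.063],"fingers":0},
    {"dp":[0.75,-0.1,0],"angular":[0,0,-0.063],"fingers":0},
    {"dp":[1,-0.1,0],"angular":[0,0,-0.063],"fingers":0},
    {"dp":[1,-0.1,0],"angular":[0,0,-0.063],"fingers":0},
    {"dp":[1,-0.1,0],"angular":[0,0,-0.063],"fingers":0},
    {"dp":[1,-0.1,0],"angular":[0,0,-0.063],"fingers":0},
    {"dp":[1,-0.1,0],"angular":[0,0,-0.063],"fingers":0}
  ],
  "newtons": 40
}}

```text
time: 39.2
tool_pos: [609.7, 169.0, 183.4]
tcp_rot: [180.0, 0.0, 92.7]
ft_force: [-0.1, -0.5, -0.7]
finger_gap: 85.8
grip_force: 0.0
```

Emit:
{"fn": "step_arm", "kwargs": {
  "targets": [
    {"dp":[0.25,0.036,0],"angular":[0,0,0],"fingers":0},
    {"dp":[0.543,0.036,0.1],"angular":[0,0,0],"fingers":0},
    {"dp":[0.543,0.036,0.19],"angular":[0,0,0],"fingers":0},
    {"dp":[0.543,0.036,0.19],"angular":[0,0,0],"fingers":0},
    {"dp":[0.543,0.036,0.19],"angular":[0,0,0],"fingers":0},
    {"dp":[0.543,0.036,0.19],"angular":[0,0,0],"fingers":0},
    {"dp":[0.543,0.036,0.19],"angular":[0,0,0],"fingers":0},
    {"dp":[0.543,0.036,0.19],"angular":[0,0,0],"fingers":0}
  ],
  "newtons": 40
}}

```text
time: 40.2
tool_pos: [611.8, 278.7, 145.8]
tcp_rot: [180.0, -0.0, 92.7]
ft_force: [-0.7, -1.5, -0.0]
finger_gap: 85.4
grip_force: 0.0
```

```bash
cat > m8.py <<'E'
from fit import *
np.set_printoptions(precision=1,suppress=True)
s=sense();print(s["time"],s["tool_pos"],s["tcp_rot"],s["finger_gap"])
w=snapshot("wrist");cv2.imwrite("pics/w7.png",w)
for l,x,z,y in [("bottle_mid",[521,289,2.7],43,0),("tub_mid",[612,278,2.7],40,1)]: print(l,fit("wrist",l,x,z,y))
E
python3 m8.py
```

```text
40.2 [611.8 278.7 145.8] [180.   -0.   92.7] 85.39589479711843
bottle_mid [522.2 288.6   8.9   0.1   0.9]
tub_mid [613.  282.6   5.    0.1   0.6]
```

View pics/w7.png

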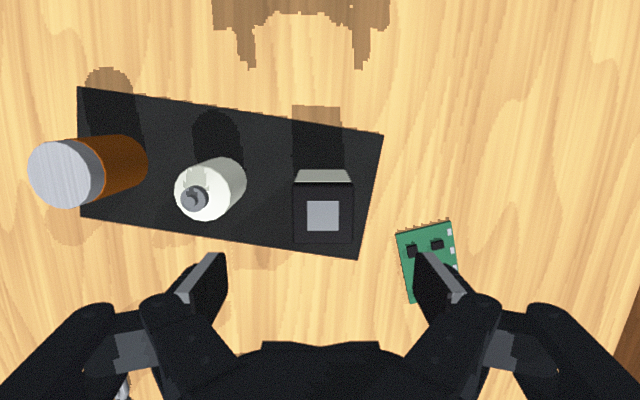

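The tub stands at (322,212), the bottle at (207,190) and the jar at (85,172), and the board is clear of the fingers. I'll go down on the tub.

Emit:
{"fn": "step_arm", "kwargs": {
  "targets": [
    {"dp":[0,0,0.12],"angular":[0,0,0],"fingers":0},
    {"dp":[0,0,0.3],"angular":[0,0,0],"fingers":0},
    {"dp":[0,0,0.45],"angular":[0,0,0],"fingers":0},
    {"dp":[0,0,0.54],"angular":[0,0,0],"fingers":0},
    {"dp":[0,0,0.59],"angular":[0,0,0],"fingers":0},
    {"dp":[0,0,0.61],"angular":[0,0,0],"fingers":0},
    {"dp":[0,0,0.61],"angular":[0,0,0],"fingers":0},
    {"dp":[0,0,0.61],"angular":[0,0,0],"fingers":0}
  ],
  "newtons": 40
}}

```text
time: 41.35
tool_pos: [612.4, 279.3, 24.6]
tcp_rot: [179.9, -0.0, 92.8]
ft_force: [-0.4, -0.0, -1.2]
finger_gap: 85.4
grip_force: 0.0
```

Emit:
{"fn": "step_arm", "kwargs": {
  "targets": [
    {"dp":[0,0,0],"angular":[0,0,0],"fingers":1},
    {"dp":[0,0,0],"angular":[0,0,0],"fingers":1},
    {"dp":[0,0,0],"angular":[0,0,0],"fingers":1},
    {"dp":[0,0,0],"angular":[0,0,0],"fingers":1},
    {"dp":[0,0,0],"angular":[0,0,0],"fingers":1},
    {"dp":[0,0,0],"angular":[0,0,0],"fingers":1},
    {"dp":[0,0,0],"angular":[0,0,0],"fingers":1},
    {"dp":[0,0,0],"angular":[0,0,0],"fingers":1}
  ],
  "newtons": 40
}}

```text
time: 42.35
tool_pos: [611.9, 279.1, 23.7]
tcp_rot: [180.0, -0.0, 92.8]
ft_force: [1.2, -0.4, 4.4]
finger_gap: 43.5
grip_force: 27.0
```

Emit:
{"fn": "step_arm", "kwargs": {
  "targets": [
    {"dp":[0,0,-0.12],"angular":[0,0,0],"fingers":1},
    {"dp":[0,0,-0.3],"angular":[0,0,0],"fingers":1},
    {"dp":[0,0,-0.45],"angular":[0,0,0],"fingers":1},
    {"dp":[-0.12,0,-0.45],"angular":[0,0,0],"fingers":1},
    {"dp":[-0.35,-0.1,-0.45],"angular":[0,0,0],"fingers":1},
    {"dp":[-0.6,-0.2,-0.45],"angular":[0,0,0],"fingers":1},
    {"dp":[-0.85,-0.304,-0.45],"angular":[0,0,0],"fingers":1},
    {"dp":[-1,-0.304,-0.45],"angular":[0,0,0],"fingers":1}
  ],
  "newtons": 40
}}

```text
time: 43.35
tool_pos: [557.1, 73.1, 110.5]
tcp_rot: [-179.7, 0.0, 92.7]
ft_force: [1.1, -0.4, -0.8]
finger_gap: 43.6
grip_force: 27.4
```

Emit:
{"fn": "step_arm", "kwargs": {
  "targets": [
    {"dp":[-0.25,0,0],"angular":[0,0,0],"fingers":1},
    {"dp":[-0.5,0,0],"angular":[0,0,0],"fingers":1},
    {"dp":[-0.68,0,0],"angular":[0,0,0],"fingers":1},
    {"dp":[-0.74,0,0],"angular":[0,0,0],"fingers":1},
    {"dp":[-0.74,0,0],"angular":[0,0,0],"fingers":1},
    {"dp":[-0.74,0,0.1],"angular":[0,0,0],"fingers":1},
    {"dp":[-0.74,0,0.25],"angular":[0,0,0],"fingers":1},
    {"dp":[-0.74,0,0.38],"angular":[0,0,0],"fingers":1}
  ],
  "newtons": 40
}}

```text
time: 44.35
tool_pos: [566.5, -69.8, 34.5]
tcp_rot: [-179.9, -0.0, 92.9]
ft_force: [0.4, -0.4, -1.6]
finger_gap: 43.5
grip_force: 27.4
```

Emit:
{"fn": "step_arm", "kwargs": {
  "targets": [
    {"dp":[0,0,0.03],"angular":[0,0,0],"fingers":1},
    {"dp":[0,0,0.05],"angular":[0,0,0],"fingers":1},
    {"dp":[0,0,0.06],"angular":[0,0,0],"fingers":1},
    {"dp":[0,0,0.06],"angular":[0,0,0],"fingers":1},
    {"dp":[0,0,0.06],"angular":[0,0,0],"fingers":1},
    {"dp":[0,0,0.06],"angular":[0,0,0],"fingers":1},
    {"dp":[0,0,0.06],"angular":[0,0,0],"fingers":1},
    {"dp":[0,0,0.06],"angular":[0,0,0],"fingers":1}
  ],
  "newtons": 40
}}

```text
time: 45.35
tool_pos: [567.6, -71.6, 25.3]
tcp_rot: [180.0, 0.0, 92.8]
ft_force: [0.3, 0.2, -0.7]
finger_gap: 43.6
grip_force: 27.4
```

Emit:
{"fn": "step_arm", "kwargs": {
  "targets": [
    {"dp":[0,0,0.006],"angular":[0,0,0],"fingers":1},
    {"dp":[0,0,0.006],"angular":[0,0,0],"fingers":0},
    {"dp":[0,0,0.006],"angular":[0,0,0],"fingers":0},
    {"dp":[0,0,0.006],"angular":[0,0,0],"fingers":0},
    {"dp":[0,0,0.006],"angular":[0,0,0],"fingers":0},
    {"dp":[0,0,-0.1],"angular":[0,0,0],"fingers":0},
    {"dp":[0,0,-0.3],"angular":[0,0,0],"fingers":0},
    {"dp":[0,0,-0.6],"angular":[0,0,0],"fingers":0}
  ],
  "newtons": 40
}}

```text
time: 46.35
tool_pos: [565.8, -71.2, 144.3]
tcp_rot: [-179.7, -0.1, 92.8]
ft_force: [1.4, -1.0, 0.3]
finger_gap: 85.4
grip_force: 0.0
```

Emit:
{"fn": "step_arm", "kwargs": {
  "targets": [
    {"dp":[0.2,0,0],"angular":[0,0,0],"fingers":0},
    {"dp":[0.45,-0.05,0],"angular":[0,0,0],"fingers":0},
    {"dp":[0.7,-0.1,0],"angular":[0,0,0],"fingers":0},
    {"dp":[0.9,-0.143,0],"angular":[0,0,0],"fingers":0},
    {"dp":[0.9,-0.143,0],"angular":[0,0,0],"fingers":0},
    {"dp":[0.9,-0.143,0],"angular":[0,0,0],"fingers":0},
    {"dp":[0.9,-0.143,0],"angular":[0,0,0],"fingers":0},
    {"dp":[0.9,-0.143,0],"angular":[0,0,0],"fingers":0}
  ],
  "newtons": 40
}}

```text
time: 47.35
tool_pos: [530.6, 105.9, 145.2]
tcp_rot: [-180.0, 0.0, 92.7]
ft_force: [0.2, -0.4, -0.1]
finger_gap: 85.5
grip_force: 0.0
```

Emit:
{"fn": "step_arm", "kwargs": {
  "targets": [
    {"dp":[0.2,0,0],"angular":[0,0,0],"fingers":0},
    {"dp":[0.45,0,0],"angular":[0,0,0],"fingers":0},
    {"dp":[0.7,0,0],"angular":[0,0,0],"fingers":0},
    {"dp":[0.91,0,0],"angular":[0,0,0],"fingers":0},
    {"dp":[0.91,0,0],"angular":[0,0,0],"fingers":0},
    {"dp":[0.91,0,0],"angular":[0,0,0],"fingers":0},
    {"dp":[0.91,0,0],"angular":[0,0,0],"fingers":0},
    {"dp":[0.91,0,0],"angular":[0,0,0],"fingers":0}
  ],
  "newtons": 40
}}

```text
time: 48.35
tool_pos: [521.9, 287.6, 145.4]
tcp_rot: [180.0, 0.0, 92.7]
ft_force: [-0.1, -0.7, 0.0]
finger_gap: 85.3
grip_force: 0.0
```

Emit:
{"fn": "step_arm", "kwargs": {
  "targets": [
    {"dp":[0.004,0,0.12],"angular":[0,0,0],"fingers":0},
    {"dp":[0.004,0,0.3],"angular":[0,0,0],"fingers":0},
    {"dp":[0.004,0,0.45],"angular":[0,0,0],"fingers":0},
    {"dp":[0.004,0,0.55],"angular":[0,0,0],"fingers":0},
    {"dp":[0.004,0,0.61],"angular":[0,0,0],"fingers":0},
    {"dp":[0.004,0,0.637],"angular":[0,0,0],"fingers":0},
    {"dp":[0.004,0,0.637],"angular":[0,0,0],"fingers":0},
    {"dp":[0.004,0,0.637],"angular":[0,0,0],"fingers":0}
  ],
  "newtons": 40
}}

```text
time: 49.35
tool_pos: [522.0, 289.7, 18.7]
tcp_rot: [179.9, -0.0, 92.8]
ft_force: [-0.4, 0.2, -0.0]
finger_gap: 85.1
grip_force: 0.0
```

Emit:
{"fn": "step_arm", "kwargs": {
  "targets": [
    {"dp":[0,0,0],"angular":[0,0,0],"fingers":1},
    {"dp":[0,0,0],"angular":[0,0,0],"fingers":1},
    {"dp":[0,0,0],"angular":[0,0,0],"fingers":1},
    {"dp":[0,0,0],"angular":[0,0,0],"fingers":1},
    {"dp":[0,0,0],"angular":[0,0,0],"fingers":1},
    {"dp":[0,0,0],"angular":[0,0,0],"fingers":1},
    {"dp":[0,0,0],"angular":[0,0,0],"fingers":1},
    {"dp":[0,0,0],"angular":[0,0,0],"fingers":1}
  ],
  "newtons": 40
}}

```text
time: 50.35
tool_pos: [521.7, 289.6, 18.2]
tcp_rot: [180.0, -0.0, 92.8]
ft_force: [-1.6, -0.3, 5.0]
finger_gap: 43.3
grip_force: 41.0
```

Emit:
{"fn": "step_arm", "kwargs": {
  "targets": [
    {"dp":[0,0,-0.12],"angular":[0,0,0],"fingers":1},
    {"dp":[0,0,-0.3],"angular":[0,0,0],"fingers":1},
    {"dp":[-0.06,0,-0.4],"angular":[0,0,0],"fingers":1},
    {"dp":[-0.25,0,-0.4],"angular":[0,0,0],"fingers":1},
    {"dp":[-0.5,0.07,-0.4],"angular":[0,0,0],"fingers":1},
    {"dp":[-0.75,0.149,-0.4],"angular":[0,0,0],"fingers":1},
    {"dp":[-0.95,0.149,-0.4],"angular":[0,0,0],"fingers":1},
    {"dp":[-1,0.149,-0.4],"angular":[0,0,0],"fingers":1}
  ],
  "newtons": 40
}}

```text
time: 51.35
tool_pos: [560.4, 87.9, 97.0]
tcp_rot: [-179.9, 0.0, 92.6]
ft_force: [-0.4, 0.4, -0.7]
finger_gap: 43.5
grip_force: 41.0
```

Emit:
{"fn": "step_arm", "kwargs": {
  "targets": [
    {"dp":[-0.15,0,0],"angular":[0,0,0],"fingers":1},
    {"dp":[-0.282,0,0],"angular":[0,0,0],"fingers":1},
    {"dp":[-0.282,0,0],"angular":[0,0,0],"fingers":1},
    {"dp":[-0.282,0,0.1],"angular":[0,0,0],"fingers":1},
    {"dp":[-0.282,0,0.22],"angular":[0,0,0],"fingers":1},
    {"dp":[-0.282,0,0.32],"angular":[0,0,0],"fingers":1},
    {"dp":[-0.282,0,0.37],"angular":[0,0,0],"fingers":1},
    {"dp":[-0.282,0,0.38],"angular":[0,0,0],"fingers":1}
  ],
  "newtons": 40
}}

```text
time: 52.35
tool_pos: [563.0, 35.1, 20.8]
tcp_rot: [-179.9, -0.0, 92.8]
ft_force: [-0.4, -0.7, -0.4]
finger_gap: 42.8
grip_force: 40.9
```

Emit:
{"fn": "step_arm", "kwargs": {
  "targets": [
    {"dp":[0,0,0.007],"angular":[0,0,0],"fingers":1},
    {"dp":[0,0,0.014],"angular":[0,0,0],"fingers":1},
    {"dp":[0,0,0.014],"angular":[0,0,0],"fingers":1},
    {"dp":[0,0,0.014],"angular":[0,0,0],"fingers":1},
    {"dp":[0,0,0.014],"angular":[0,0,0],"fingers":1},
    {"dp":[0,0,0.014],"angular":[0,0,0],"fingers":1},
    {"dp":[0,0,0.014],"angular":[0,0,0],"fingers":1},
    {"dp":[0,0,0.014],"angular":[0,0,0],"fingers":1}
  ],
  "newtons": 40
}}

```text
time: 53.35
tool_pos: [563.7, 34.8, 19.2]
tcp_rot: [180.0, 0.0, 92.8]
ft_force: [-0.0, -0.3, 1.2]
finger_gap: 43.4
grip_force: 41.0
```

Emit:
{"fn": "step_arm", "kwargs": {
  "targets": [
    {"dp":[0,0,0],"angular":[0,0,0],"fingers":0},
    {"dp":[0,0,0],"angular":[0,0,0],"fingers":0},
    {"dp":[0,0,0],"angular":[0,0,0],"fingers":0},
    {"dp":[0,0,0],"angular":[0,0,0],"fingers":0},
    {"dp":[0,0,-0.1],"angular":[0,0,0],"fingers":0},
    {"dp":[0,0,-0.3],"angular":[0,0,0],"fingers":0},
    {"dp":[0,0,-0.55],"angular":[0,0,0],"fingers":0},
    {"dp":[0,0,-0.65],"angular":[0,0,0],"fingers":0}
  ],
  "newtons": 40
}}

```text
time: 54.35
tool_pos: [566.0, 34.8, 154.7]
tcp_rot: [179.6, 0.0, 92.8]
ft_force: [0.9, 0.6, 0.0]
finger_gap: 85.2
grip_force: 0.0
```

Emit:
{"fn": "step_arm", "kwargs": {
  "targets": [
    {"dp":[0.2,-0.1,0],"angular":[0,0,0.055],"fingers":0},
    {"dp":[0.4,-0.22,0],"angular":[0,0,0.11],"fingers":0},
    {"dp":[0.6,-0.35,0],"angular":[0,0,0.165],"fingers":0},
    {"dp":[0.8,-0.48,0],"angular":[0,0,0.22],"fingers":0},
    {"dp":[1,-0.6,0],"angular":[0,0,0.275],"fingers":0},
    {"dp":[1,-0.6,0],"angular":[0,0,0.33],"fingers":0},
    {"dp":[1,-0.6,0],"angular":[0,0,0.385],"fingers":0},
    {"dp":[1,-0.6,0],"angular":[0,0,0.44],"fingers":0}
  ],
  "newtons": 40
}}

```text
time: 55.35
tool_pos: [433.9, 229.0, 149.6]
tcp_rot: [180.0, -0.0, 13.3]
ft_force: [0.6, -1.1, 0.5]
finger_gap: 85.7
grip_force: 0.0
```

Emit:
{"fn": "step_arm", "kwargs": {
  "targets": [
    {"dp":[0.03,-0.2,0],"angular":[0,0,0.05],"fingers":0},
    {"dp":[0.054,-0.355,0],"angular":[0,0,0.058],"fingers":0},
    {"dp":[0.054,-0.355,0],"angular":[0,0,0.058],"fingers":0},
    {"dp":[0.054,-0.355,0],"angular":[0,0,0.058],"fingers":0},
    {"dp":[0.054,-0.355,0],"angular":[0,0,0.058],"fingers":0},
    {"dp":[0.054,-0.355,0],"angular":[0,0,0.058],"fingers":0},
    {"dp":[0.054,-0.355,0],"angular":[0,0,0.058],"fingers":0},
    {"dp":[0.054,-0.355,0],"angular":[0,0,0.058],"fingers":0}
  ],
  "newtons": 40
}}

```text
time: 56.35
tool_pos: [428.1, 300.1, 149.1]
tcp_rot: [-180.0, -0.0, 3.1]
ft_force: [-0.6, -0.4, 0.3]
finger_gap: 85.3
grip_force: 0.0
```

Emit:
{"fn": "step_arm", "kwargs": {
  "targets": [
    {"dp":[0,0,0.12],"angular":[0,0,0],"fingers":0},
    {"dp":[0,0,0.3],"angular":[0,0,0],"fingers":0},
    {"dp":[0,0,0.45],"angular":[0,0,0],"fingers":0},
    {"dp":[0,0,0.55],"angular":[0,0,0],"fingers":0},
    {"dp":[0,0,0.61],"angular":[0,0,0],"fingers":0},
    {"dp":[0,0,0.633],"angular":[0,0,0],"fingers":0},
    {"dp":[0,0,0.633],"angular":[0,0,0],"fingers":0},
    {"dp":[0,0,0.633],"angular":[0,0,0],"fingers":0}
  ],
  "newtons": 40
}}

```text
time: 57.35
tool_pos: [428.7, 300.7, 23.5]
tcp_rot: [-180.0, -0.1, 3.1]
ft_force: [0.0, 0.5, 0.2]
finger_gap: 85.2
grip_force: 0.0
```

Emit:
{"fn": "step_arm", "kwargs": {
  "targets": [
    {"dp":[0,0,0],"angular":[0,0,0],"fingers":1},
    {"dp":[0,0,0],"angular":[0,0,0],"fingers":1},
    {"dp":[0,0,0],"angular":[0,0,0],"fingers":1},
    {"dp":[0,0,0],"angular":[0,0,0],"fingers":1},
    {"dp":[0,0,0],"angular":[0,0,0],"fingers":1},
    {"dp":[0,0,0],"angular":[0,0,0],"fingers":1},
    {"dp":[0,0,0],"angular":[0,0,0],"fingers":1},
    {"dp":[0,0,0],"angular":[0,0,0],"fingers":1}
  ],
  "newtons": 40
}}

```text
time: 58.35
tool_pos: [428.3, 300.6, 23.1]
tcp_rot: [-180.0, -0.0, 3.1]
ft_force: [-2.0, -0.0, 5.9]
finger_gap: 49.3
grip_force: 41.1
```

Emit:
{"fn": "step_arm", "kwargs": {
  "targets": [
    {"dp":[0,0,-0.12],"angular":[0,0,0],"fingers":1},
    {"dp":[0,0,-0.35],"angular":[0,0,0],"fingers":1},
    {"dp":[0,0,-0.5],"angular":[0,0,0],"fingers":1},
    {"dp":[0.05,0.2,-0.5],"angular":[0,0,0],"fingers":1},
    {"dp":[0.1,0.45,-0.5],"angular":[0,0,0],"fingers":1},
    {"dp":[0.15,0.7,-0.5],"angular":[0,0,0],"fingers":1},
    {"dp":[0.2,0.9,-0.5],"angular":[0,0,0],"fingers":1},
    {"dp":[0.281,1,-0.5],"angular":[0,0,0],"fingers":1}
  ],
  "newtons": 40
}}

```text
time: 59.35
tool_pos: [494.8, 101.6, 122.0]
tcp_rot: [180.0, 0.1, 3.0]
ft_force: [0.4, 0.9, -1.4]
finger_gap: 49.1
grip_force: 41.4
```

Emit:
{"fn": "step_arm", "kwargs": {
  "targets": [
    {"dp":[0,0.2,0],"angular":[0,0,0],"fingers":1},
    {"dp":[0,0.42,0],"angular":[0,0,0],"fingers":1},
    {"dp":[0,0.57,0],"angular":[0,0,0],"fingers":1},
    {"dp":[0,0.63,0],"angular":[0,0,0],"fingers":1},
    {"dp":[0,0.63,0],"angular":[0,0,0],"fingers":1},
    {"dp":[0,0.63,0.12],"angular":[0,0,0],"fingers":1},
    {"dp":[0,0.63,0.28],"angular":[0,0,0],"fingers":1},
    {"dp":[0,0.63,0.4],"angular":[0,0,0],"fingers":1}
  ],
  "newtons": 40
}}

```text
time: 60.35
tool_pos: [501.2, -20.5, 41.1]
tcp_rot: [-180.0, 0.1, 3.2]
ft_force: [-0.2, -1.2, -1.7]
finger_gap: 49.2
grip_force: 41.5
```

Emit:
{"fn": "step_arm", "kwargs": {
  "targets": [
    {"dp":[0,0,0.05],"angular":[0,0,0],"fingers":1},
    {"dp":[0,0,0.08],"angular":[0,0,0],"fingers":1},
    {"dp":[0,0,0.093],"angular":[0,0,0],"fingers":1},
    {"dp":[0,0,0.093],"angular":[0,0,0],"fingers":1},
    {"dp":[0,0,0.093],"angular":[0,0,0],"fingers":1},
    {"dp":[0,0,0.093],"angular":[0,0,0],"fingers":1},
    {"dp":[0,0,0.093],"angular":[0,0,0],"fingers":1},
    {"dp":[0,0,0.093],"angular":[0,0,0],"fingers":1}
  ],
  "newtons": 40
}}

```text
time: 61.35
tool_pos: [502.1, -22.2, 24.2]
tcp_rot: [180.0, -0.0, 3.1]
ft_force: [-0.5, -0.5, 0.0]
finger_gap: 49.2
grip_force: 41.6
```

Emit:
{"fn": "step_arm", "kwargs": {
  "targets": [
    {"dp":[0,0,0.004],"angular":[0,0,0],"fingers":1},
    {"dp":[0,0,0.004],"angular":[0,0,0],"fingers":0},
    {"dp":[0,0,0.004],"angular":[0,0,0],"fingers":0},
    {"dp":[0,0,0.004],"angular":[0,0,0],"fingers":0},
    {"dp":[0,0,0.004],"angular":[0,0,0],"fingers":0},
    {"dp":[0,0,-0.1],"angular":[0,0,0],"fingers":0},
    {"dp":[0,0,-0.3],"angular":[0,0,0],"fingers":0},
    {"dp":[0,0,-0.55],"angular":[0,0,0],"fingers":0}
  ],
  "newtons": 40
}}

```text
time: 62.35
tool_pos: [500.8, -22.0, 133.9]
tcp_rot: [-180.0, 0.2, 3.1]
ft_force: [1.4, -0.5, -1.0]
finger_gap: 85.1
grip_force: 0.0
```

Emit:
{"fn": "step_arm", "kwargs": {
  "targets": [
    {"dp":[0,0,-0.25],"angular":[0,0,0],"fingers":0},
    {"dp":[0,0,-0.5],"angular":[0,0,0],"fingers":0},
    {"dp":[0,0,-0.75],"angular":[0,0,0],"fingers":0},
    {"dp":[0,0,-1],"angular":[0,0,0],"fingers":0},
    {"dp":[0,0,-1],"angular":[0,0,0],"fingers":0},
    {"dp":[0,0,-1],"angular":[0,0,0],"fingers":0},
    {"dp":[0,0,-1],"angular":[0,0,0],"fingers":0},
    {"dp":[0,0,-1],"angular":[0,0,0],"fingers":0}
  ],
  "newtons": 40
}}

```text
time: 63.35
tool_pos: [501.4, -22.1, 332.4]
tcp_rot: [-180.0, 0.1, 3.1]
ft_force: [-1.0, -0.0, 0.2]
finger_gap: 85.2
grip_force: 0.0
```

```bash
cat > m9.py <<'E'
from fit import *
np.set_printoptions(precision=1,suppress=True)
s=sense();print(s["time"],s["tool_pos"],s["tcp_rot"])
cv2.imwrite("pics/w8.png",snapshot("wrist"))
for l,x,z,y in [("pack_mid",[549,-291,2],29,1),("jar_mid",[503,-21,3],43,0),("bottle_mid",[562,31,3],44,0),("tub_mid",[568,-71,3],41,1),("cradle_seat",[550,-291,2],8,1)]: print(l,fit("wrist",l,x,z,y))
E
python3 m9.py
```

```text
63.35 [501.4 -22.1 332.4] [-180.     0.1    3.1]
pack_mid [ 549.7 -289.7    2.6    0.1    0.8]
jar_mid [501.4 -20.6   4.2   0.    0.9]
bottle_mid [564.   30.9   4.1   0.1   0.9]
tub_mid [568.7 -68.7   3.6   0.1   0.9]
cradle_seat [ 551.6 -291.6    2.7    0.     0.6]
```

View pics/w8.png

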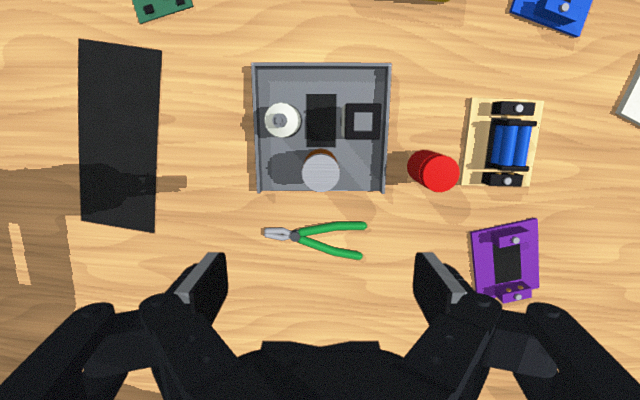

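From the same viewpoint as at the start, the bottle at (282,120), tub at (362,121) and jar at (320,171) are all within about 3 mm of where they stood. The pack lies in the cradle at (510,145), and the cutters are undisturbed.

```bash
python3 -c "from bench import *; print(hand_in())"
```

```text
the job is handed in; nothing more can be done
None
```

The job is handed in, with no verdict returned: the pack lies on the cradle seat, about 3 mm off centre in the last picture, and the jar, bottle and tub stand upright within about 3 mm of where they started, nothing else seen to have moved.

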